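Secure a shaker platform with its castle nut and load the bottles

ROBOT

A 6-joint arm with a two-finger parallel gripper is mounted at the origin on the work surface. World frame = base frame: x ahead of the robot, y to its left, z up, the work surface at z = 0. Lengths are in mm, angles in rad, forces in N, time in s.
With the tool pointing down it reaches from about 275 to 825 mm from the base axis. Payload 5.2 kg.
Tool frame: the origin (TCP) lies midway between the tips of the shut fingers; the grasp point (between the pads) lies arm.pinch_z behind it (arm.pinch_z is the distance from the TCP to the grasp point, in mm); z points along the fingers, y is the line along which they close (so a half turn about z gives the same grasp; the last joint's range is limited). The gripper opens to 93 mm and grips with 3 to 60 N. Pads are 15 mm wide; open, the fingers measure 128 mm over their backs; the gripper's body (75 mm by 188 mm) begins 65 mm behind the grasp point.
Start: joints at [-1.48, 0.259, 1.535, -0, 1.348, -0.203], TCP at [159.296, -526.431, 218.653] pointing down, gripper open.
Joint ranges: [-3.14, 3.14], [-0.91, 2.08], [0.19, 2.58], [-1.22, 4.36], [0.22, 2.71], [-3.12, 3.12]. Speed limits (rad/s): [2.57, 2.57, 3.14, 3.14, 3.14, 3.14].

INTERFACE

Orientations are given as a unit quaternion [x, y, z, w].
In Python, from cell import arm, viewer, workorder gives the robot as it stands.
- The arm moves only by the shell command python3 -m pendant 'ROWS' [FORCE]. ROWS is JSON, a list of rows, each an object with "claw": the finger opening in mm, from 0 to 93; "linear": the shift along the tool's x, y, z in mm, a list of three; "rotation": the turn, a rotation vector about the tool's x, y, z in rad, a list of three. In form: [{"claw": claw, "linear": [x, y, z], "rotation": [rx, ry, rz]}, ...]. A call has 1 to 5 rows; each row is the pose to reach, as a shift and turn from the pose commanded when the call began, along the tool's axes at that moment; what a row does not reach only later rows make up. A row lasts 1/8 s, in which the tool goes at most 62.5 mm and 10.7 degrees, less where a joint would pass 70% of its speed; a pose out of reach is approached as far as the arm can. A call with a gripper value outside its range is refused whole. The fingers move at their own pace and stop on an object; FORCE is the grip in N (left out, the last holds). Time passes only in rows, so rows that repeat a pose let the fingers close. It gives the time, the measured TCP pose, the force, the opening and the grip force at its end, in the units of the state.
- arm.get_state(): the state, without advancing time (a new reading comes with each control period).
- viewer.get_image(name): name is "scene" or "side" or "wrist"; returns the picture (400x640x3 uint8, red, green, blue); there is no depth.
- viewer.get_calibration(name): a dict with "fov_y" (degrees; the focal length in pixels is half the picture's height over the tangent of half this angle, whatever the lens; pixels are square), "cx", "cy" (the principal point, pixels), "cam_to_world" (4x4, takes a point from camera to world coordinates). Camera axes: x right, y down, z forward; pixel columns grow to the right and rows downward; lengths in mm; the calibration is good to about 2 mm. A picture is of the moment at which its call begins: read the wrist's pose just before it. get_calibration takes no time and is no camera call; for the wrist camera it gives the pose at the moment of the call.
- workorder.sign_off(): hands the job in; it is judged then, once.
The state is a dict: "clock": time; "joint_positions": joint angles; "qd": joint speeds; "joint_torque": joint torques, N m; "eef_pos": TCP position; "eef_rot": TCP orientation; "ft_force": force on the tool from outside, world axes, zero at the start; "ft_torque": the same for the moment, N m; "width": finger opening in mm; "gripper_force": force on a finger pad.
Only numpy, scipy, OpenCV 4.12 (cv2) and the standard library are available. Lean on these libraries where they do the work, as an engineer would, in place of code of your own. Each camera call takes 0.05 s, during which the arm holds its last target. There are 200 camera calls.

TASK

The orbital shaker's platform has just been put back on, and its castle nut is only started on the thread. First tighten the nut (clockwise) until it is down on its washer and then turn it on, no further than it takes for the next slot to line up with the cotter hole through the spindle (the line scribed across the spindle's end runs along the hole), so that a cotter pin could be slid straight through. Then load every square white sample bottle standing on the bench into a socket of its own on the platform, any socket: lugs through the notches, push down against the spring, a quarter turn clockwise to the stop, and let go, so that each is locked; leave the other things on the bench where they are.

Things in the scene. Friction and masses are not known exactly. Their poses are not given: they have to be found in the camera images.
- b0_mid (a point): square white sample bottle with round black cap and steel bayonet foot, 92 mm tall, about 0.18 kg (most of it in the foot), upright on the bench; may be absent. The point is on its axis half-way up (46 mm above its underside), z up. Body 40 x 40 mm, sides square to x and y, from 15.5 to 75.5 mm above the underside; cap 33 mm across. Foot 44 mm across; two lugs stick out at its underside along +x and -x
- b1_mid (a point): another sample bottle like b0_mid; may be absent. The lugs reach 29 mm from the axis, are 10 mm wide and 4 mm thick, flush with the underside
- b2_mid (a point): another sample bottle like b0_mid; may be absent
- b3_mid (a point): another sample bottle like b0_mid; may be absent
- sock0 (a point): bayonet socket on the shaker's platform: steel ring 67 mm across, 16 mm high; the point is on its axis, level with its top; z up. Mouth 48 mm across with two notches 20 mm wide at +x and -x for a bottle's lugs; flange 5 mm thick, under which the lugs turn. Inside, a spring pad 7 mm below the ring's top: 6 mm of travel, 6 N at first, 10 N fully down
- sock1 (a point): another socket like sock0, axes parallel to sock0's (so for all four). Lugs in the notches, a bottle stands on the pad, underside 7 mm below the ring's top; its lugs clear the flange once the underside is 9 mm below it (the pad stops at 13 mm): then it turns clockwise seen from above, a quarter turn to a stop, lugs along y
- sock2 (a point): another socket like sock0. Let go when locked, the spring lifts the lugs against the flange and the bottle's underside is 9 mm below the ring's top. Turned anticlockwise from the notches a bottle jams after about 50 degrees
- sock3 (a point): another socket like sock0. Socket centres lie 62 mm in x and 62 mm in y from the nut's axis
- nut_run (a joint): running of the castle nut down its thread, rad: grows to 0 as it turns clockwise seen from above, negative while loose (up to a turn); at 0 its underside is down on the washer and this value goes no higher. Thread 3 mm a turn; takes 0.1 N m
- nut_set (a joint): further clockwise turn of the seated castle nut, rad: 0 until nut_run has reached 0, then grows; takes 0.28 N m at first and 0.08 N m more per rad. The nut stays where it is left; the nut's whole turn is nut_run + nut_set. Turned back, it comes loose (nut_run falls)
- nut_mid (a point): castle nut: steel hexagon 36 mm across flats, 19 mm high, with six teeth on it, 27 mm high in all; the point is on its axis half-way up (13.5 mm above its underside), z up, turning with it; flats face x and every 60 degrees from there. The washer below is 43 mm across; seated, the underside is 26 mm above the platform (220 mm square, its top 86 mm above the bench)
- slot0 (a point): middle of a slot between the castle nut's teeth, 17 mm from the axis; six slots, 60 degrees apart, one over the middle of each flat, about 6 mm wide; slot0 (at x of nut_mid), slot1 and slot2 are neighbours, the other three lie opposite them
- slot1 (a point): the next slot of the castle nut, like slot0
- slot2 (a point): the next slot of the castle nut after slot1, like slot0
- hole_a (a point): one end of the line of the spindle's 5 mm cotter hole, drawn out to 17 mm from the axis, level with the slots of the seated nut. The spindle (24 mm thick, standing 3 to 5 mm out of the nut) does not turn; the dark line scribed across its end runs along the hole
- hole_b (a point): the other end of the line of the cotter hole, opposite hole_a
- reagent: bystander: amber glass reagent bottle, round, 62 mm across, 150 mm tall (not to be loaded); origin at its underside
- beaker: bystander: glass beaker, 68 mm across, 85 mm tall; origin at its underside
- marker: bystander: marker pen lying on the bench, 130 mm long (along x), 13 mm thick; origin at its underside, near the middle
- spare_cap: bystander: spare black bottle cap, 33 mm across, 16 mm high; origin at its underside
- pin_tin: bystander: small open steel tin with cotter pins, 80 x 56 mm, 26 mm high; origin at its underside
- driver: bystander: screwdriver lying on the bench, 150 mm long along x; origin at its underside
- tip_box: bystander: box of pipette tips, 120 x 85 mm, 58 mm high; origin at its underside
There are look-alikes about, which are no part of the job. Leave any pink or yellow look-alike of the part that bears b1_mid alone.

How it is judged (in metres and radians):
On the way, in this order (a step that is already met when the one before it is completed fails the run):
1. the castle nut is down on its washer and a slot is lined up with the cotter hole, before the bottles are loaded (value of joint nut_run above -0.12 rad and value of joint nut_set between 0.08 and 1.15 rad and velocity of joint nut_set between -0.1 and 0.1 rad/s and (horizontal distance between any of slot0, slot1, slot2 and hole_a below 0.0018 m or horizontal distance between any of slot0, slot1, slot2 and hole_b below 0.0018 m)), for 0.2 s.
2. every bottle present is locked in a socket (angle between the x axis of each of b0_mid, b1_mid, b2_mid, b3_mid and the y axis of sock0, either way round below 0.26 rad and angle between each of b0_mid, b1_mid, b2_mid, b3_mid's own z axis and vertical below 0.1 rad and ((horizontal distance between b0_mid and sock0 below 0.006 m and z of b0_mid in the frame of sock0 between 0.031 and 0.0385 m) or (horizontal distance between b0_mid and sock1 below 0.006 m and z of b0_mid in the frame of sock1 between 0.031 and 0.0385 m) or (horizontal distance between b0_mid and sock2 below 0.006 m and z of b0_mid in the frame of sock2 between 0.031 and 0.0385 m) or (horizontal distance between b0_mid and sock3 below 0.006 m and z of b0_mid in the frame of sock3 between 0.031 and 0.0385 m)) and ((horizontal distance between b1_mid and sock0 below 0.006 m and z of b1_mid in the frame of sock0 between 0.031 and 0.0385 m) or (horizontal distance between b1_mid and sock1 below 0.006 m and z of b1_mid in the frame of sock1 between 0.031 and 0.0385 m) or (horizontal distance between b1_mid and sock2 below 0.006 m and z of b1_mid in the frame of sock2 between 0.031 and 0.0385 m) or (horizontal distance between b1_mid and sock3 below 0.006 m and z of b1_mid in the frame of sock3 between 0.031 and 0.0385 m)) and ((horizontal distance between b2_mid and sock0 below 0.006 m and z of b2_mid in the frame of sock0 between 0.031 and 0.0385 m) or (horizontal distance between b2_mid and sock1 below 0.006 m and z of b2_mid in the frame of sock1 between 0.031 and 0.0385 m) or (horizontal distance between b2_mid and sock2 below 0.006 m and z of b2_mid in the frame of sock2 between 0.031 and 0.0385 m) or (horizontal distance between b2_mid and sock3 below 0.006 m and z of b2_mid in the frame of sock3 between 0.031 and 0.0385 m)) and ((horizontal distance between b3_mid and sock0 below 0.006 m and z of b3_mid in the frame of sock0 between 0.031 and 0.0385 m) or (horizontal distance between b3_mid and sock1 below 0.006 m and z of b3_mid in the frame of sock1 between 0.031 and 0.0385 m) or (horizontal distance between b3_mid and sock2 below 0.006 m and z of b3_mid in the frame of sock2 between 0.031 and 0.0385 m) or (horizontal distance between b3_mid and sock3 below 0.006 m and z of b3_mid in the frame of sock3 between 0.031 and 0.0385 m))), for 0.2 s.
At the end, for the whole second after the job is handed in: Nut down on its washer (nut_run above -0.12), set on to the next slot and not past it (nut_set 0.08 to 1.15), a slot within 1.8 mm of the hole's line at 17 mm radius. Bottles: within 6 mm of a socket's axis, upright, lugs within 0.26 rad of crosswise, underside 7.5 to 15 mm below the ring's top (all of step 1 and all of step 2); the robot touches nothing.
It fails at once if another thing on the bench (reagent bottle, beaker, marker, cap, tin, screwdriver, tip box) is knocked more than 6 cm away (distance of any of reagent, beaker, marker, spare_cap, pin_tin, driver, tip_box from where it was at the start of the episode above 0.06 m).
Of bottle0, bottle1, bottle2, bottle3 only 3 to 4 are there at a start; the rules pass over those that are not, and their reading is None.
At some moment in a run one of bottle0, bottle1, bottle2, bottle3 may be knocked a few centimetres aside while the robot is not near it.
It also fails if it takes over 208 s, if anything falls off the work surface, if the arm or the gripper's body presses on something with over 40 N, if the wrist force passes 120 N, or if a joint passes its speed limit or range.

## Working session

There is one attempt and no reset: what is moved stays moved. The work goes in short steps, Python scripts to look and compute and a shell command to move; the robot and the scene stay as the last step left them, time stands still between calls to the robot, and variables do not carry over. Pictures are saved under pics/ and viewed, at most 14 in all, crops included, and the job is handed in when it is done.

```bash
mkdir -p pics; cat > h.py <<'E'
import numpy as np, cv2
from cell import arm, viewer, workorder
def grab(name, fn):
    c=viewer.get_calibration(name); im=viewer.get_image(name)
    cv2.imwrite('pics/'+fn, im[:,:,::-1]); 
    c['cam_to_world']=np.array(c['cam_to_world']).tolist()
    import json; json.dump(c,open('pics/'+fn+'.json','w'),default=float)
    return im,c
def load(fn):
    import json; c=json.load(open('pics/'+fn+'.json')); return cv2.imread('pics/'+fn)[:,:,::-1],c
def ray(c,u,v):
    f=200/np.tan(np.radians(c['fov_y'])/2); T=np.array(c['cam_to_world'])
    d=T[:3,:3]@np.array([(u-c['cx'])/f,(v-c['cy'])/f,1]); return T[:3,3],d
def onz(c,u,v,z):
    o,d=ray(c,u,v); return o+d*(z-o[2])/d[2]
def proj(c,p):
    f=200/np.tan(np.radians(c['fov_y'])/2); T=np.array(c['cam_to_world'])
    q=T[:3,:3].T@(np.array(p)-T[:3,3]); return f*q[0]/q[2]+c['cx'],f*q[1]/q[2]+c['cy']
E
python3 - <<'E'
from h import *
ims=[]
for n in ['scene','side','wrist']:
    im,c=grab(n,n+'0.png'); print(n,c['fov_y'],c['cx'],c['cy'],np.round(c['cam_to_world'],3).tolist(), [k for k in c])
print(arm.get_state(),arm.pinch_z)
E
```

```text
scene 52.168312019786384 319.95902649348176 204.06897664789847 [[-0.076, 0.868, -0.491, 1174.708], [0.997, 0.064, -0.042, 82.879], [-0.005, -0.493, -0.87, 1133.168], [0.0, 0.0, 0.0, 1.0]] ['fov_y', 'cx', 'cy', 'cam_to_world']
side 47.97694348413532 318.9186680505097 197.73767608145283 [[0.947, -0.19, 0.26, 246.941], [-0.322, -0.57, 0.756, -908.78], [0.004, -0.799, -0.601, 850.531], [0.0, 0.0, 0.0, 1.0]] ['fov_y', 'cx', 'cy', 'cam_to_world']
wrist 60.762450955951145 323.71188062779424 208.0929877155573 [[0.289, -0.921, -0.26, 230.848], [-0.957, -0.279, -0.076, -505.524], [-0.003, 0.271, -0.963, 384.119], [0.0, 0.0, 0.0, 1.0]] ['fov_y', 'cx', 'cy', 'cam_to_world']
{'clock': 0.15, 'joint_positions': array([-1.47976477e+00,  2.59192398e-01,  1.53580577e+00, -2.44234857e-05,
        1.34801342e+00, -2.02823039e-01]), 'qd': array([ 0.00090844, -0.00090323, -0.0025027 ,  0.00046596,  0.00135617,
        0.00035885]), 'joint_torque': array([ 2.30745500e-03, -4.37642097e+01, -2.84234208e+01,  7.18429964e-02,
        3.79823009e-02, -8.70099393e-05]), 'eef_pos': array([ 159.26739456, -526.00211138,  218.01004703]), 'eef_rot': array([ 9.89224943e-01,  1.46401872e-01,  2.77462689e-05, -7.09027137e-04]), 'ft_force': array([0.30850111, 0.54464561, 1.57760831]), 'ft_torque': array([0.04591711, 0.00931625, 0.01805235]), 'gripper_force': 0.0, 'width': 93.1118467901599} 18.8
```

View pics/scene0.png

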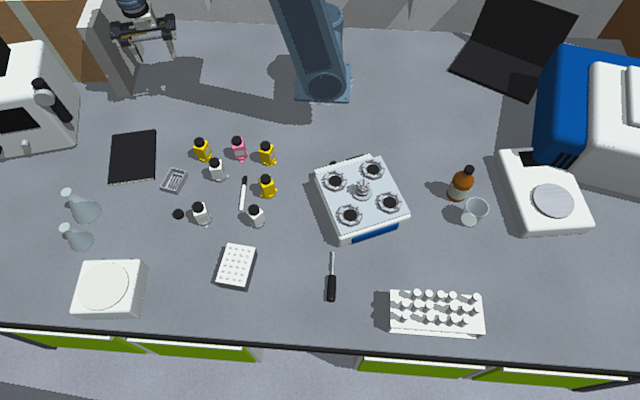

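View pics/side0.png

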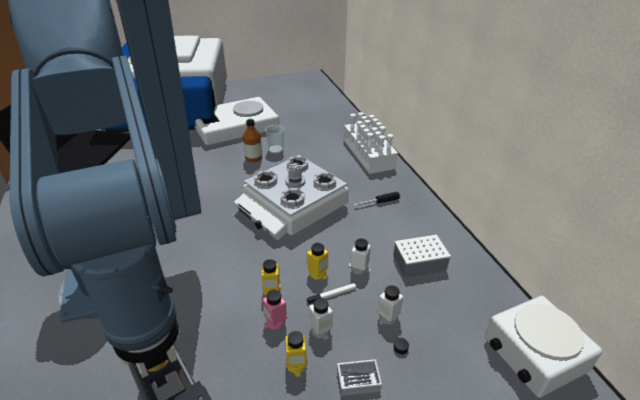

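The scene view shows three white bottles, with caps near (216,162), (199,207) and (254,210), and the nut near (362,185) on a yawed platform. The yellow and pink bottles are look-alikes. The side view agrees, showing three white ones.

```bash
python3 - <<'E'
from h import *
im,c=load('scene0.png')
for n,u,v,z in [('nut',362,184,142),('w1',216,162,92),('w2',199,207,92),('w3',254,210,92),('s_bl',334,181,102),('s_br',373,169,102),('s_fl',350,215,102),('s_fr',390,202,102),('y1',201,143,92),('y2',266,146,92),('y3',266,180,92),('pk',238,142,92)]:
    print(n,np.round(onz(c,u,v,z)))
im,c=load('side0.png')
for n,u,v,z in [('nut',296,166,142),('w1',320,305,92),('w2',391,291,92),('w3',361,244,92)]: print(n,np.round(onz(c,u,v,z)))
from scipy.spatial.transform import Rotation as R
s=arm.get_state(); Rt=R.from_quat(s['eef_rot']).as_matrix()
T=np.array(viewer.get_calibration('wrist')['cam_to_world'])
print(np.round(Rt,3),np.round(Rt.T@(T[:3,3]-s['eef_pos']),1),np.round(Rt.T@T[:3,:3],3))
E
```

```text
nut [541. 150. 142.]
w1 [ 461. -302.   92.]
w2 [ 623. -320.   92.]
w3 [ 621. -158.   92.]
s_bl [511.  69. 102.]
s_br [459. 184. 102.]
s_fl [623. 121. 102.]
s_fr [571. 235. 102.]
y1 [ 391. -365.   92.]
y2 [ 388. -156.   92.]
y3 [ 516. -137.   92.]
pk [ 379. -247.   92.]
nut [539. 148. 142.]
w1 [ 454. -316.   92.]
w2 [ 615. -329.   92.]
w3 [ 612. -168.   92.]
[[ 0.957  0.29  -0.   ]
 [ 0.29  -0.957  0.001]
 [ 0.    -0.001 -1.   ]] [  74.5    0.9 -166.2] [[-0.001 -0.962 -0.271]
 [ 1.    -0.    -0.001]
 [ 0.001 -0.271  0.962]]
```

View pics/wrist0.png

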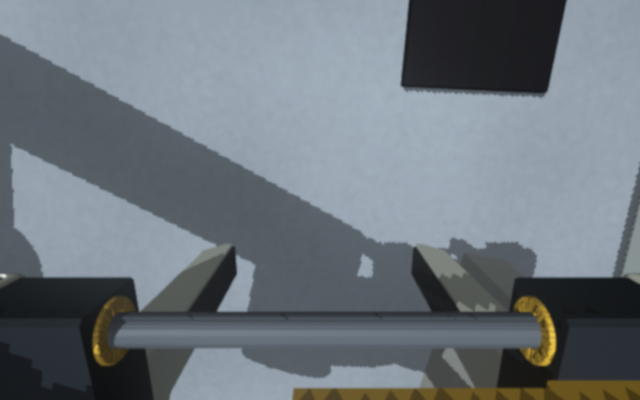

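```bash
for i in 1 2 3; do python3 -m pendant '[{"claw":93,"linear":[60,-60,0],"rotation":[0,0,0]},{"claw":93,"linear":[100,-100,0],"rotation":[0,0,0]},{"claw":93,"linear":[140,-140,0],"rotation":[0,0,0]},{"claw":93,"linear":[179,-179,0],"rotation":[0,0,0]},{"claw":93,"linear":[179,-179,0],"rotation":[0,0,0]}]'; done
python3 - <<'E'
from h import *
s=arm.get_state(); print(s['clock'],s['joint_positions'],s['eef_pos'],s['eef_rot'])
im,c=grab('wrist','w1.png')
E
```

```text
clock: 0.78
eef_pos: [279.9, -299.5, 218.6]
eef_rot: [0.989, 0.149, 0.0, -0.001]
ft_force: [-0.2, -1.1, 0.9]
width: 92.8
gripper_force: 0.0
clock: 1.4
eef_pos: [399.6, -77.2, 218.6]
eef_rot: [0.989, 0.15, 0.0, -0.0]
ft_force: [0.0, -0.7, 0.7]
width: 93.1
gripper_force: 0.0
clock: 2.02
eef_pos: [519.6, 144.2, 217.7]
eef_rot: [0.989, 0.148, -0.0, -0.0]
ft_force: [0.0, -1.5, -0.3]
width: 93.1
gripper_force: 0.0
2.025 [6.36636786e-02 2.40106431e-01 1.56185397e+00 1.48731306e-04
 1.33995698e+00 1.33790551e+00] [519.62146447 144.20392283 217.73552829] [ 9.89029555e-01  1.47717663e-01 -1.55664990e-04 -8.58531253e-05]
```

View pics/w1.png

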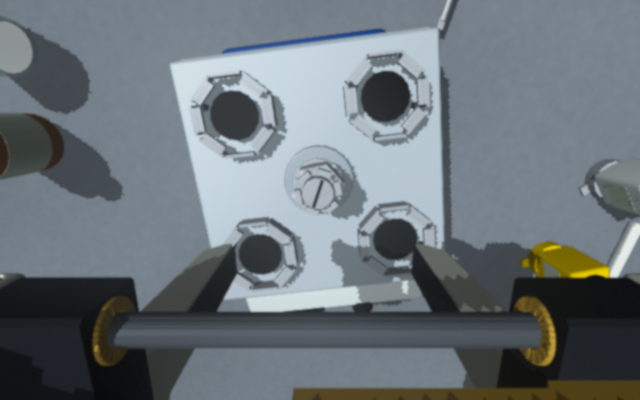

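The wrist view shows the platform with four sockets (black pads at about (235,115), (385,97), (260,253), (395,240)). The nut is at about (320,190), with the scribed line running up and to the right. I'll zoom in on the nut.

```bash
python3 - <<'E'
from h import *
im,c=load('w1.png')
cr=cv2.resize(im[135:230,265:375],None,fx=6,fy=6,interpolation=cv2.INTER_CUBIC); cv2.imwrite('pics/w1c.png',cr[:,:,::-1])
P=[]
for u,v in [(235,115),(385,97),(260,253),(395,240)]:
    p=onz(c,u,v,95);P.append(p); print(np.round(p))
P=np.array(P); print(P.mean(0)); 
for a,b in [(0,1),(2,3),(2,0),(3,1)]:
    d=P[b]-P[a]; print(np.hypot(*d[:2]),np.degrees(np.arctan2(d[1],d[0])))
E
```

```text
[567. 234.  95.]
[616. 122.  95.]
[455. 185.  95.]
[503.  71.  95.]
[535.58738483 153.0075614   95.        ]
122.67728432809464 -66.49482466166027
123.31006331122407 -67.10663958156434
122.53953446720024 23.63890267543928
123.85925916851173 23.92694529743636
```

View pics/w1c.png

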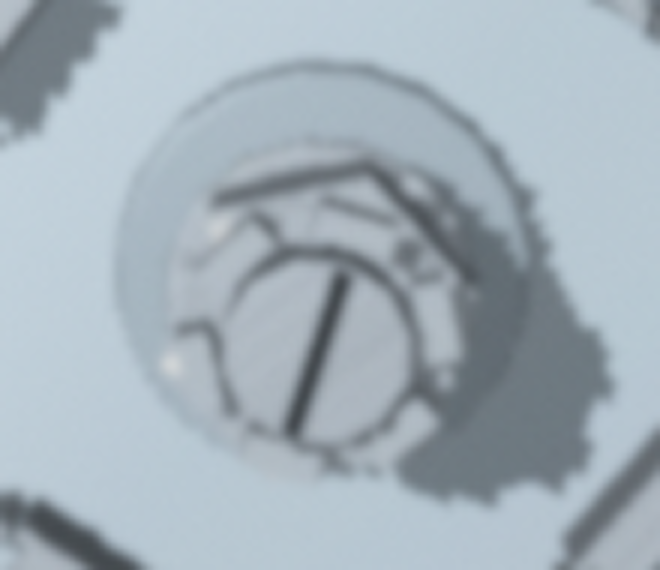

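```bash
python3 - <<'E'
from h import *
im,c=load('w1.png')
f=lambda x,y,z: onz(c,265+x/6,135+y/6,z)
def ang(a,b): d=b-a; return np.degrees(np.arctan2(d[1],d[0])),np.hypot(*d[:2])
for z in(142,145): print('line',ang(f(345,275,z),f(292,430,z)),'spindle c',f(321,350,z), 'diam',ang(f(225,345,z),f(415,352,z)))
print('edge',ang(f(215,200,132),f(370,165,132)),ang(f(370,165,132),f(475,280,132)))
print('washer c',f(322,262,112), ang(f(115,265,111),f(530,260,111)))
s=arm.get_state()
from scipy.spatial.transform import Rotation as R
Rt=R.from_quat(s['eef_rot']).as_matrix();print('tool y ang',np.degrees(np.arctan2(Rt[1,1],Rt[0,1])))
E
```

```text
line (np.float64(178.31028655630772), np.float64(20.390695013340135)) spindle c [535.3289808  152.38696615 142.        ] diam (np.float64(-75.18921969896111), np.float64(23.057781171030065))
line (np.float64(178.31028655630772), np.float64(20.137798078146368)) spindle c [536.02176502 152.54426249 145.        ] diam (np.float64(-75.1892196989611), np.float64(22.771805524456553))
edge (np.float64(-60.28483903658132), np.float64(19.665305118369805)) (np.float64(-120.60484351822973), np.float64(19.518777471378595))
washer c [540.09828347 154.18670584 112.        ] (np.float64(-72.327015093633), np.float64(56.13617775994872))
tool y ang -73.08002548605123
```

```bash
for i in 1 2 3 4; do python3 -m pendant '[{"claw":70,"linear":[0,0,0],"rotation":[0,0,-0.186]},{"claw":70,"linear":[0,0,0],"rotation":[0,0,-0.372]},{"claw":70,"linear":[0,0,0],"rotation":[0,0,-0.558]},{"claw":70,"linear":[0,0,0],"rotation":[0,0,-0.744]},{"claw":70,"linear":[0,0,0],"rotation":[0,0,-0.93]}]' | grep eef; done
python3 -m pendant '[{"claw":70,"linear":[0,0,0],"rotation":[0,0,-0.174]},{"claw":70,"linear":[-40,0,0],"rotation":[0,0,-0.174]},{"claw":70,"linear":[-40,0,0],"rotation":[0,0,-0.174]},{"claw":70,"linear":[-40,0,0],"rotation":[0,0,-0.174]}]'
cat >> h.py <<'E'
from scipy.spatial.transform import Rotation as R
def tool():
    s=arm.get_state(); M=R.from_quat(s['eef_rot']).as_matrix()
    print('t %.2f pos'%s['clock'],np.round(s['eef_pos'],1),'yang %.1f'%np.degrees(np.arctan2(M[1,1],M[0,1])),'j6 %.2f'%s['joint_positions'][5],'F',np.round(s['ft_force'],1),'Tz %.2f'%s['ft_torque'][2],'w %.1f g %.1f'%(s['width'],s['gripper_force']))
    return s['eef_pos'],M
E
python3 - <<'E'
from h import *
tool(); im,c=grab('wrist','w2.png')
print(proj(c,[535.7,152.5,143]))
u,v=map(int,proj(c,[535.7,152.5,143]))
cr=cv2.resize(im[v-60:v+60,u-60:u+60],None,fx=5,fy=5,interpolation=cv2.INTER_CUBIC); cv2.imwrite('pics/w2c.png',cr[:,:,::-1]); print(u,v)
E
```

```text
eef_pos: [517.7, 139.8, 218.6]
eef_rot: [0.818, 0.576, -0.001, 0.0]
eef_pos: [517.7, 139.8, 218.6]
eef_rot: [0.473, 0.881, -0.001, 0.0]
eef_pos: [517.7, 139.8, 218.6]
eef_rot: [0.027, 1.0, -0.001, -0.0]
eef_pos: [517.7, 139.8, 218.6]
eef_rot: [-0.424, 0.906, -0.0, -0.0]
clock: 5.08
eef_pos: [543.2, 171.4, 218.4]
eef_rot: [-0.499, 0.867, -0.0, -0.001]
ft_force: [0.0, 0.8, 0.2]
width: 70.4
gripper_force: 0.0
t 5.08 pos [543.2 171.4 218.4] yang 149.8 j6 -2.50 F [0.  0.8 0.2] Tz 0.04 w 70.4 g 0.0
(np.float64(319.37218366161403), np.float64(192.47914735775115))
319 192
```

View pics/w2c.png

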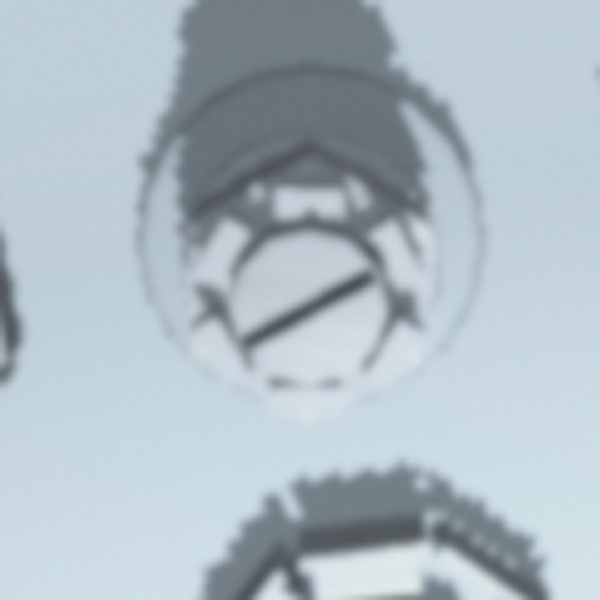

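The zoomed view has the spindle centre at about (321,192) in the full image. The slots lie along tool y, so the gripper is aligned with the flats, and the scribed line is tilted about 27°.

```bash
python3 - <<'E'
from h import *
im,c=load('w2.png')
f=lambda x,y,z: onz(c,259+x/5,132+y/5,z)
def ang(a,b): d=b-a; return np.degrees(np.arctan2(d[1],d[0])),np.hypot(*d[:2])
print('line',ang(f(245,343,143),f(372,277,143)),'c',f(310,302,143)); print('slots',ang(f(210,300,139),f(402,300,139)))
print('edges',ang(f(190,218,132),f(308,145,132)),ang(f(308,145,132),f(425,210,132)))
p,M=tool(); print(M.T@(f(310,302,143)-p))
E
```

```text
line (np.float64(177.82272171034737), np.float64(20.945598456319438)) c [534.64899801 153.0442304  143.        ]
slots (np.float64(149.77101843022928), np.float64(28.333549906857513))
edges (np.float64(-178.51510869957872), np.float64(20.799531123817587)) (np.float64(120.70638742704128), np.float64(20.006862669165745))
t 5.12 pos [543.  171.7 218.5] yang 149.8 j6 -2.50 F [ 0.4 -0.2 -0.8] Tz -0.00 w 69.8 g 0.0
[20.23096684 -2.13602823 75.50285143]
```

```bash
python3 -m pendant '[{"claw":60,"linear":[20,-1.7,0],"rotation":[0,0,0]},{"claw":60,"linear":[20,-1.7,40],"rotation":[0,0,0]},{"claw":60,"linear":[20,-1.7,80],"rotation":[0,0,0]},{"claw":60,"linear":[20,-1.7,101],"rotation":[0,0,0]},{"claw":60,"linear":[20,-1.7,101],"rotation":[0,0,0]}]'
python3 -m pendant '[{"claw":20,"linear":[0,0,0],"rotation":[0,0,0]},{"claw":20,"linear":[0,0,0],"rotation":[0,0,0]},{"claw":20,"linear":[0,0,0],"rotation":[0,0,0]},{"claw":20,"linear":[0,0,0],"rotation":[0,0,0]},{"claw":20,"linear":[0,0,0],"rotation":[0,0,0]}]' 60
python3 -c "from h import *;tool()"
python3 -m pendant '[{"claw":20,"linear":[0,0,0.1],"rotation":[0,0,0.1]},{"claw":20,"linear":[0,0,0.2],"rotation":[0,0,0.25]},{"claw":20,"linear":[0,0,0.3],"rotation":[0,0,0.4]},{"claw":20,"linear":[0,0,0.4],"rotation":[0,0,0.4]}]' 
python3 -c "from h import *;tool()"
```

```text
clock: 5.75
eef_pos: [532.9, 154.0, 116.3]
eef_rot: [-0.499, 0.866, 0.001, -0.002]
ft_force: [0.2, 0.4, 0.4]
width: 59.7
gripper_force: 0.0
clock: 6.38
eef_pos: [536.4, 155.1, 118.8]
eef_rot: [-0.5, 0.866, -0.001, 0.001]
ft_force: [3.3, -4.2, 6.5]
width: 35.2
gripper_force: 60.0
t 6.38 pos [536.4 155.1 118.8] yang 149.9 j6 -2.53 F [ 3.3 -4.2  6.5] Tz -0.08 w 35.2 g 60.0
clock: 6.88
eef_pos: [536.8, 154.9, 118.6]
eef_rot: [-0.317, 0.948, -0.001, 0.002]
ft_force: [3.6, -4.3, 6.9]
width: 35.2
gripper_force: 60.0
t 6.88 pos [536.8 154.9 118.6] yang 126.9 j6 -2.13 F [ 3.6 -4.3  6.9] Tz -0.09 w 35.2 g 60.0
```

```bash
T() { python3 -c "from h import *;tool()"; }
python3 -m pendant '[{"claw":20,"linear":[0,0,0],"rotation":[0,0,0.1]},{"claw":20,"linear":[0,0,0],"rotation":[0,0,0.154]},{"claw":20,"linear":[0,0,0.1],"rotation":[0,0,0.154]}]' >/dev/null; T
for i in 1 2; do python3 -m pendant '[{"claw":20,"linear":[0,0,0.1],"rotation":[0,0,0.18]},{"claw":20,"linear":[0,0,0.2],"rotation":[0,0,0.35]},{"claw":20,"linear":[0,0,0.25],"rotation":[0,0,0.5236]},{"claw":20,"linear":[0,0,0.25],"rotation":[0,0,0.5236]}]' >/dev/null; T; done
```

```text
t 7.25 pos [536.9 154.7 118.5] yang 118.2 j6 -1.98 F [ 3.3 -4.7  6.5] Tz -0.06 w 35.4 g 60.0
t 7.75 pos [537.  154.2 118.3] yang 88.1 j6 -1.45 F [ 4.  -6.9  7.4] Tz -0.05 w 35.4 g 60.0
t 8.25 pos [536.9 153.7 118.1] yang 58.1 j6 -0.93 F [ 3.4 -7.8  6.9] Tz -0.04 w 35.3 g 60.0
```

```bash
T() { python3 -c "from h import *;tool()"; }
for i in 1 2 3 4; do python3 -m pendant '[{"claw":20,"linear":[0,0,0.1],"rotation":[0,0,0.18]},{"claw":20,"linear":[0,0,0.2],"rotation":[0,0,0.35]},{"claw":20,"linear":[0,0,0.25],"rotation":[0,0,0.5236]},{"claw":20,"linear":[0,0,0.25],"rotation":[0,0,0.5236]}]' >/dev/null; T; done
```

```text
t 8.75 pos [536.5 153.3 117.8] yang 28.1 j6 -0.41 F [ 1.4 -9.1  7.1] Tz -0.12 w 35.2 g 60.0
t 9.25 pos [536.  153.2 117.5] yang -1.9 j6 0.12 F [-0.2 -9.8  9.4] Tz -0.09 w 35.1 g 60.0
t 9.75 pos [535.4 153.3 117.2] yang -31.9 j6 0.64 F [-0.8 -9.9 10.4] Tz -0.13 w 35.2 g 60.0
t 10.25 pos [535.1 153.7 117.1] yang -61.9 j6 1.16 F [-1.7 -8.8 11.7] Tz 0.02 w 35.3 g 60.0
```

```bash
T() { python3 -c "from h import *;tool()"; }
for i in 1 2 ; do python3 -m pendant '[{"claw":20,"linear":[0,0,0.1],"rotation":[0,0,0.17]},{"claw":20,"linear":[0,0,0.2],"rotation":[0,0,0.34]}]' >/dev/null; T;
python3 -m pendant '[{"claw":20,"linear":[0,0,0.1],"rotation":[0,0,0.1836]}]' >/dev/null; T;  done
python3 -m pendant '[{"claw":20,"linear":[0,0,0],"rotation":[0,0,0]}]' >/dev/null; T
```

```text
t 10.50 pos [534.9 154.  117.1] yang -81.5 j6 1.51 F [-3.7 -7.5 14.3] Tz 0.35 w 35.7 g 60.0
t 10.62 pos [534.9 154.1 117.1] yang -92.1 j6 1.69 F [-3.8 -7.2 15. ] Tz 0.39 w 35.5 g 60.0
t 10.88 pos [534.9 154.5 117. ] yang -111.5 j6 2.03 F [-4.1 -5.6 15.1] Tz 0.37 w 35.1 g 60.0
t 11.00 pos [535.  154.7 117. ] yang -122.1 j6 2.21 F [-3.4 -5.7 15.5] Tz 0.40 w 35.5 g 60.0
t 11.12 pos [535.  154.7 117. ] yang -121.9 j6 2.21 F [-2.7 -6.  15.4] Tz 0.04 w 35.4 g 60.0
```

```bash
T() { python3 -c "from h import *;tool()"; }
for i in 1 2 3 4 5 6 ; do python3 -m pendant '[{"claw":20,"linear":[0,0,-0.15],"rotation":[0,0,-0.1745]}]' >/dev/null; T;  done
python3 -m pendant '[{"claw":20,"linear":[0,0,0],"rotation":[0,0,0]}]' >/dev/null; T
echo fwd
for i in 1 2 3 4  ; do python3 -m pendant '[{"claw":20,"linear":[0,0,0.08],"rotation":[0,0,0.1]}]' >/dev/null; T;  done
```

```text
t 11.25 pos [534.9 154.5 117.1] yang -111.6 j6 2.03 F [-2.7 -6.1 14.2] Tz -0.14 w 35.4 g 60.0
t 11.38 pos [534.9 154.3 117.2] yang -101.5 j6 1.85 F [-3.8 -6.5 14.8] Tz -0.13 w 35.6 g 60.0
t 11.50 pos [534.9 154.1 117.3] yang -91.5 j6 1.68 F [-3.4 -7.8 14.2] Tz -0.12 w 35.6 g 60.0
t 11.62 pos [534.9 154.  117.4] yang -81.5 j6 1.50 F [-3.5 -8.  13.2] Tz -0.13 w 35.6 g 60.0
t 11.75 pos [534.9 153.8 117.5] yang -71.5 j6 1.33 F [-2.6 -9.4 13.6] Tz -0.08 w 35.3 g 60.0
t 11.88 pos [535.  153.6 117.6] yang -61.5 j6 1.16 F [-2.9 -9.2 12.1] Tz -0.10 w 35.6 g 60.0
t 12.00 pos [535.1 153.6 117.6] yang -61.7 j6 1.16 F [-2.7 -9.2 12.8] Tz 0.05 w 35.3 g 60.0
fwd
t 12.12 pos [535.  153.7 117.5] yang -67.6 j6 1.26 F [-3.6 -8.6 13.3] Tz 0.04 w 35.5 g 60.0
t 12.25 pos [535.  153.8 117.5] yang -73.4 j6 1.36 F [-2.9 -7.6 13.3] Tz 0.10 w 35.4 g 60.0
t 12.38 pos [534.9 153.9 117.4] yang -79.1 j6 1.46 F [-2.7 -7.6 13.6] Tz 0.07 w 35.5 g 60.0
t 12.50 pos [534.9 154.  117.4] yang -84.9 j6 1.56 F [-3.2 -7.9 14.3] Tz 0.03 w 35.6 g 60.0
```

```bash
T() { python3 -c "from h import *;tool()"; }
for i in 1 2 3 4 5 6 7; do python3 -m pendant '[{"claw":20,"linear":[0,0,-0.08],"rotation":[0,0,-0.17]},{"claw":20,"linear":[0,0,-0.16],"rotation":[0,0,-0.34]},{"claw":20,"linear":[0,0,-0.26],"rotation":[0,0,-0.5236]}]' >/dev/null; T;  done
```

```text
t 12.88 pos [535.1 153.5 117.6] yang -54.4 j6 1.03 F [-1.8 -9.3 13. ] Tz -0.15 w 35.4 g 60.0
t 13.25 pos [535.6 153.2 117.9] yang -24.4 j6 0.51 F [ -2.2 -10.2  11.8] Tz -0.13 w 35.3 g 60.0
t 13.62 pos [536.1 153.2 118.2] yang 5.6 j6 -0.02 F [ 0.4 -9.8 10.8] Tz -0.11 w 35.4 g 60.0
t 14.00 pos [536.6 153.4 118.5] yang 35.6 j6 -0.54 F [ 1.2 -9.4  9.4] Tz -0.11 w 35.3 g 60.0
t 14.38 pos [536.9 153.8 118.7] yang 65.6 j6 -1.06 F [ 2.8 -7.5  9.1] Tz -0.09 w 35.4 g 60.0
t 14.75 pos [537.1 154.3 119. ] yang 95.6 j6 -1.59 F [ 3.2 -5.8  8.4] Tz -0.10 w 35.0 g 60.0
t 15.12 pos [536.8 154.8 119.3] yang 125.6 j6 -2.11 F [ 2.3 -4.4 10.2] Tz -0.09 w 35.7 g 60.0
```

```bash
T() { python3 -c "from h import *;tool()"; }
python3 -m pendant '[{"claw":20,"linear":[0,0,-0.08],"rotation":[0,0,-0.17]},{"claw":20,"linear":[0,0,-0.16],"rotation":[0,0,-0.34]},{"claw":20,"linear":[0,0,-0.26],"rotation":[0,0,-0.5236]}]' >/dev/null; T
python3 -m pendant '[{"claw":20,"linear":[0,0,-0.08],"rotation":[0,0,-0.17]},{"claw":20,"linear":[0,0,-0.16],"rotation":[0,0,-0.34]}]' >/dev/null; T
python3 -m pendant '[{"claw":60,"linear":[0,0,0],"rotation":[0,0,0]},{"claw":60,"linear":[0,0,0],"rotation":[0,0,0]},{"claw":60,"linear":[0,0,0],"rotation":[0,0,0]}]' ; T
```

```text
t 15.50 pos [536.4 155.2 119.5] yang 155.6 j6 -2.63 F [ 1.2 -3.3  9.9] Tz -0.15 w 35.7 g 60.0
t 15.75 pos [536.  155.3 119.6] yang 175.1 j6 -2.97 F [-0.7 -3.9 11. ] Tz -0.13 w 35.2 g 60.0
clock: 16.12
eef_pos: [534.2, 155.8, 117.3]
eef_rot: [-0.674, 0.739, 0.001, -0.001]
ft_force: [0.2, -0.4, -0.2]
width: 58.4
gripper_force: 0.0
t 16.12 pos [534.2 155.8 117.3] yang 174.7 j6 -2.97 F [ 0.2 -0.4 -0.2] Tz -0.05 w 58.4 g 0.0
```

```bash
T() { python3 -c "from h import *;tool()"; }
for i in 1 2 3 4; do python3 -m pendant '[{"claw":60,"linear":[0,0,0],"rotation":[0,0,0.186]},{"claw":60,"linear":[0,0,0],"rotation":[0,0,0.372]},{"claw":60,"linear":[0,0,0],"rotation":[0,0,0.558]},{"claw":60,"linear":[0,0,0],"rotation":[0,0,0.744]},{"claw":60,"linear":[0,0,0],"rotation":[0,0,0.93]}]' >/dev/null; done
python3 -m pendant '[{"claw":60,"linear":[0,0,-2],"rotation":[0,0,0.186]},{"claw":60,"linear":[1,2.2,-2],"rotation":[0,0,0.372]},{"claw":60,"linear":[1,2.2,-2],"rotation":[0,0,0.469]},{"claw":60,"linear":[1,2.2,-2],"rotation":[0,0,0.469]},{"claw":60,"linear":[1,2.2,-2],"rotation":[0,0,0.469]}]' >/dev/null; T
python3 -m pendant '[{"claw":20,"linear":[0,0,0],"rotation":[0,0,0]},{"claw":20,"linear":[0,0,0],"rotation":[0,0,0]},{"claw":20,"linear":[0,0,0],"rotation":[0,0,0]},{"claw":20,"linear":[0,0,0],"rotation":[0,0,0]},{"claw":20,"linear":[0,0,0],"rotation":[0,0,0]}]' 60 >/dev/null; T
for i in 1 2 3 ; do python3 -m pendant '[{"claw":20,"linear":[0,0,-0.08],"rotation":[0,0,-0.17]},{"claw":20,"linear":[0,0,-0.16],"rotation":[0,0,-0.34]}]' >/dev/null; T;  done
```

```text
t 19.25 pos [537.1 155.  119.6] yang -65.2 j6 1.22 F [ 0.4 -0.6 -0.6] Tz -0.03 w 60.1 g 0.0
t 19.88 pos [537.4 154.7 119.9] yang -65.3 j6 1.22 F [ 0.5 -1.5  0.2] Tz 0.00 w 35.4 g 60.0
t 20.12 pos [537.1 155.1 120.1] yang -45.5 j6 0.87 F [-0.5 -0.4  0.9] Tz -0.15 w 35.5 g 60.0
t 20.38 pos [536.7 155.4 120.2] yang -26.0 j6 0.53 F [-1.3  1.4  2.3] Tz -0.07 w 35.5 g 60.0
t 20.62 pos [536.2 155.6 120.4] yang -6.5 j6 0.19 F [-3.1  1.5  1.8] Tz -0.08 w 35.6 g 60.0
```

```bash
T() { python3 -c "from h import *;tool()"; }
for i in 1 2 3 4 5; do python3 -m pendant '[{"claw":20,"linear":[0,0,-0.06],"rotation":[0,0,-0.14]}]' >/dev/null; T;  done
```

```text
t 20.75 pos [536.  155.6 120.4] yang 1.5 j6 0.06 F [-3.5  0.4  3.3] Tz -0.15 w 35.6 g 60.0
t 20.88 pos [535.8 155.6 120.5] yang 9.5 j6 -0.08 F [-4.   1.5  3.6] Tz -0.07 w 35.5 g 60.0
t 21.00 pos [535.6 155.5 120.5] yang 17.5 j6 -0.22 F [-4.2  0.3  4.1] Tz -0.11 w 35.3 g 60.0
t 21.12 pos [535.4 155.5 120.6] yang 25.5 j6 -0.36 F [-5.5  0.3  4.4] Tz -0.18 w 35.4 g 60.0
t 21.25 pos [535.2 155.4 120.6] yang 33.6 j6 -0.50 F [-6.   0.2  6.1] Tz -0.15 w 35.4 g 60.0
```

```bash
T() { python3 -c "from h import *;tool()"; }
for i in 1 2 3 4 5 6; do python3 -m pendant '[{"claw":20,"linear":[0,0,-0.07],"rotation":[0,0,-0.14]},{"claw":20,"linear":[0,0,-0.13],"rotation":[0,0,-0.28]}]' >/dev/null; T;  done
```

```text
t 21.50 pos [534.9 155.  120.8] yang 49.6 j6 -0.78 F [-6.2 -0.5  6.3] Tz -0.15 w 35.5 g 60.0
t 21.75 pos [534.7 154.7 120.9] yang 65.7 j6 -1.06 F [-8.3 -2.5  6. ] Tz -0.08 w 35.4 g 60.0
t 22.00 pos [534.6 154.3 121. ] yang 81.7 j6 -1.34 F [-7.9 -3.4  6.7] Tz -0.14 w 35.7 g 60.0
t 22.25 pos [534.6 153.9 121.1] yang 97.7 j6 -1.62 F [-7.5 -5.3  7.1] Tz -0.20 w 35.4 g 60.0
t 22.50 pos [534.7 153.5 121.1] yang 113.8 j6 -1.90 F [-7.8 -6.   5.6] Tz -0.20 w 35.4 g 60.0
t 22.75 pos [534.9 153.2 121.2] yang 129.8 j6 -2.18 F [-5.4 -7.9  4.8] Tz -0.25 w 35.2 g 60.0
```

```bash
T() { python3 -c "from h import *;tool()"; }
for i in 1 2 ; do python3 -m pendant '[{"claw":20,"linear":[0,0,0],"rotation":[0,0,-0.15]},{"claw":20,"linear":[0,0,0],"rotation":[0,0,-0.3]}]' >/dev/null; T;  done
```

```text
t 23.00 pos [535.2 152.9 121.2] yang 147.0 j6 -2.48 F [-5.1 -8.   4.2] Tz -0.25 w 35.1 g 60.0
t 23.25 pos [535.6 152.7 121.2] yang 164.2 j6 -2.78 F [-4.5 -9.4  3.9] Tz -0.30 w 35.3 g 60.0
```

```bash
T() { python3 -c "from h import *;tool()"; }
python3 -m pendant '[{"claw":20,"linear":[0,0,0],"rotation":[0,0,-0.1]},{"claw":20,"linear":[0,0,0],"rotation":[0,0,-0.2]}]' >/dev/null; T
for i in 1 2 3 4 5 6; do python3 -m pendant '[{"claw":20,"linear":[0,0,0.09],"rotation":[0,0,0.186]},{"claw":20,"linear":[0,0,0.18],"rotation":[0,0,0.372]},{"claw":20,"linear":[0,0,0.27],"rotation":[0,0,0.558]},{"claw":20,"linear":[0,0,0.36],"rotation":[0,0,0.744]},{"claw":20,"linear":[0,0,0.45],"rotation":[0,0,0.93]}]' >/dev/null; T;  done
```

```text
t 23.50 pos [535.9 152.7 121.2] yang 175.5 j6 -2.98 F [-3.6 -9.8  2.9] Tz -0.27 w 35.5 g 60.0
t 24.12 pos [534.8 153.3 120.7] yang 121.8 j6 -2.04 F [-7.4 -5.8  5.4] Tz 0.08 w 35.5 g 60.0
t 24.75 pos [534.6 154.6 120.3] yang 68.5 j6 -1.11 F [-5.4 -2.   5.5] Tz 0.12 w 35.5 g 60.0
t 25.38 pos [535.6 155.5 119.9] yang 15.2 j6 -0.18 F [-3.6  0.3  2.1] Tz 0.05 w 35.3 g 60.0
t 26.00 pos [537.  155.3 119.5] yang -38.1 j6 0.75 F [ 1.1 -0.4 -1.1] Tz 0.09 w 35.1 g 60.0
t 26.62 pos [537.5 154.1 119.1] yang -91.4 j6 1.68 F [ 1.2 -5.2 -1.1] Tz 0.15 w 35.7 g 60.0
t 27.25 pos [536.9 152.9 118.6] yang -144.7 j6 2.61 F [-1.3 -7.4  0.5] Tz 0.13 w 35.4 g 60.0
```

```bash
T() { python3 -c "from h import *;tool()"; }
python3 -m pendant '[{"claw":60,"linear":[0,0,0],"rotation":[0,0,0]},{"claw":60,"linear":[0,0,0],"rotation":[0,0,0]},{"claw":60,"linear":[0,0,0],"rotation":[0,0,0]}]' >/dev/null; T
for i in 1 2 3; do python3 -m pendant '[{"claw":60,"linear":[0,0,0],"rotation":[0,0,-0.186]},{"claw":60,"linear":[0,0,0],"rotation":[0,0,-0.372]},{"claw":60,"linear":[0,0,0],"rotation":[0,0,-0.558]},{"claw":60,"linear":[0,0,0],"rotation":[0,0,-0.744]},{"claw":60,"linear":[0,0,0],"rotation":[0,0,-0.93]}]' >/dev/null; done
python3 -m pendant '[{"claw":60,"linear":[0,0,0],"rotation":[0,0,-0.186]},{"claw":60,"linear":[0,0,0],"rotation":[0,0,-0.352]},{"claw":60,"linear":[0,0,0],"rotation":[0,0,-0.352]},{"claw":60,"linear":[0,0,0],"rotation":[0,0,-0.352]}]' >/dev/null; 
python3 - <<'E'
from h import *
p,M=tool(); print(M.T@(np.array([536.1,154.1,118.6])-p))
E
```

```text
t 27.62 pos [537.3 155.3 118.8] yang -144.3 j6 2.60 F [-0.7  0.2  0.2] Tz 0.01 w 58.4 g 0.0
t 30.00 pos [537.3 155.1 118.7] yang 35.5 j6 -0.54 F [-0.2 -0.7 -0. ] Tz -0.01 w 60.1 g 0.0
[-0.13928599 -1.56368058  0.14168173]
```

```bash
T() { python3 -c "from h import *;tool()"; }
python3 -m pendant '[{"claw":50,"linear":[0,-1.5,0],"rotation":[0,0,0]},{"claw":20,"linear":[0,-1.5,0],"rotation":[0,0,0]},{"claw":20,"linear":[0,-1.5,0],"rotation":[0,0,0]},{"claw":20,"linear":[0,-1.5,0],"rotation":[0,0,0]},{"claw":20,"linear":[0,-1.5,0],"rotation":[0,0,0]}]' 60 >/dev/null; T
for i in 1 2 ; do python3 -m pendant '[{"claw":20,"linear":[0,0,0.09],"rotation":[0,0,0.17]},{"claw":20,"linear":[0,0,0.18],"rotation":[0,0,0.34]},{"claw":20,"linear":[0,0,0.27],"rotation":[0,0,0.51]},{"claw":20,"linear":[0,0,0.36],"rotation":[0,0,0.68]},{"claw":20,"linear":[0,0,0.4],"rotation":[0,0,0.85]}]' >/dev/null; T;  done
for i in 1 2 3; do python3 -m pendant '[{"claw":20,"linear":[0,0,0.08],"rotation":[0,0,0.175]}]' >/dev/null; T;  done
```

```text
t 30.62 pos [536.  154.  118.8] yang 35.7 j6 -0.54 F [-0.8  0.1  0.5] Tz -0.08 w 35.7 g 60.0
t 31.25 pos [536.  154.  118.4] yang -13.3 j6 0.31 F [-1.1 -0.3  1. ] Tz 0.08 w 35.2 g 59.9
t 31.88 pos [536.  153.9 117.9] yang -62.0 j6 1.16 F [-1.1 -0.4  0.2] Tz 0.06 w 35.3 g 59.9
t 32.00 pos [536.  154.  117.9] yang -72.0 j6 1.34 F [-1.3 -0.4  0.6] Tz 0.16 w 35.4 g 59.9
t 32.12 pos [535.9 154.  117.8] yang -82.1 j6 1.51 F [-0.9 -0.8  0.6] Tz 0.14 w 35.4 g 59.9
t 32.25 pos [536.  154.  117.7] yang -92.1 j6 1.69 F [-0.9 -0.9  0.2] Tz 0.12 w 35.3 g 59.9
```

Still loose and well centred. Seating is expected near -104°, so I'm taking smaller steps.

```bash
T() { python3 -c "from h import *;tool()"; }
for i in 1 2 3 4 5; do python3 -m pendant '[{"claw":20,"linear":[0,0,0.03],"rotation":[0,0,0.104]}]' >/dev/null; T;  done
```

```text
t 32.38 pos [536.  154.  117.6] yang -98.0 j6 1.79 F [-0.   0.3  0.7] Tz 0.08 w 35.7 g 59.9
t 32.50 pos [535.9 154.  117.6] yang -103.9 j6 1.89 F [-0.3 -0.8  0.7] Tz 0.34 w 35.5 g 59.9
t 32.62 pos [536.  154.  117.6] yang -109.8 j6 2.00 F [-1.1 -0.9  1.1] Tz 0.34 w 35.5 g 59.9
t 32.75 pos [535.9 154.  117.6] yang -115.8 j6 2.10 F [-1.3 -0.3  1.2] Tz 0.30 w 35.3 g 59.9
t 32.88 pos [535.9 154.  117.6] yang -121.7 j6 2.20 F [-0.9 -0.3  1.3] Tz 0.34 w 35.3 g 59.9
```

```bash

python3 -m pendant '[{"claw":20,"linear":[0,0,0],"rotation":[0,0,0]},{"claw":60,"linear":[0,0,0],"rotation":[0,0,0]},{"claw":60,"linear":[0,0,0],"rotation":[0,0,0]},{"claw":60,"linear":[0,0,0],"rotation":[0,0,0]},{"claw":60,"linear":[0,0,-20],"rotation":[0,0,0]}]' >/dev/null
python3 -m pendant '[{"claw":60,"linear":[0,0,-30],"rotation":[0,0,0]},{"claw":60,"linear":[-15,0,-80],"rotation":[0,0,0]},{"claw":60,"linear":[-25,0,-80],"rotation":[0,0,0]},{"claw":60,"linear":[-25,0,-80],"rotation":[0,0,0]},{"claw":60,"linear":[-25,0,-80],"rotation":[0,0,0]}]' >/dev/null
python3 - <<'E'
from h import *
tool(); im,c=grab('wrist','w3.png')
u,v=map(int,proj(c,[535.5,153.2,143])); print(u,v)
cr=cv2.resize(im[v-50:v+50,u-50:u+50],None,fx=6,fy=6,interpolation=cv2.INTER_CUBIC); cv2.imwrite('pics/w3c.png',cr[:,:,::-1])
E
```

```text
t 34.12 pos [514.1 166.9 216.1] yang -121.6 j6 2.23 F [ 0.6 -0.2 -0.4] Tz -0.01 w 60.0 g 0.0
322 184
```

View pics/w3c.png

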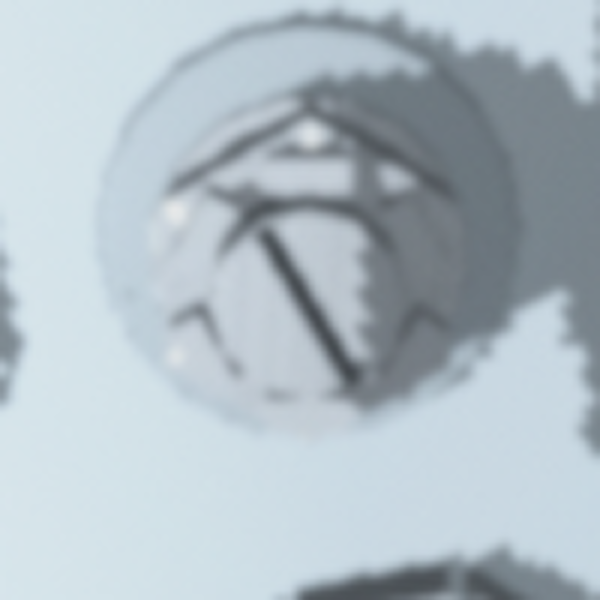

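The line runs from (262,230) to (352,380) in the crop, pointing at the upper-left slot at about (235,190). The nut slots lie along tool y.

```bash
python3 - <<'E'
from h import *
im,c=load('w3.png')
f=lambda x,y,z: onz(c,272+x/6,134+y/6,z)
def ang(a,b): d=b-a; return np.degrees(np.arctan2(d[1],d[0])),np.hypot(*d[:2])
print('line',ang(f(262,230,143),f(352,380,143)),'slots',ang(f(195,310,137),f(428,310,137)),'edges',ang(f(170,190,131),f(308,105,131)),ang(f(308,105,131),f(455,190,131)),'c',f(309,300,143))
for n in 'scene','side': grab(n,n+'1.png')
im,c=load('scene1.png'); cv2.imwrite('pics/sc1c.png',cv2.resize(im[110:260,120:320],None,fx=4,fy=4)[:,:,::-1])
E
```

```text
line (np.float64(178.8386648223739), np.float64(21.15093794396121)) slots (np.float64(-121.6254925048039), np.float64(28.47896852349373)) edges (np.float64(-90.17048607114099), np.float64(19.92749580649277)) (np.float64(-151.47709216413816), np.float64(20.884187457756543)) c [535.37490315 152.79082831 143.        ]
```

View pics/sc1c.png

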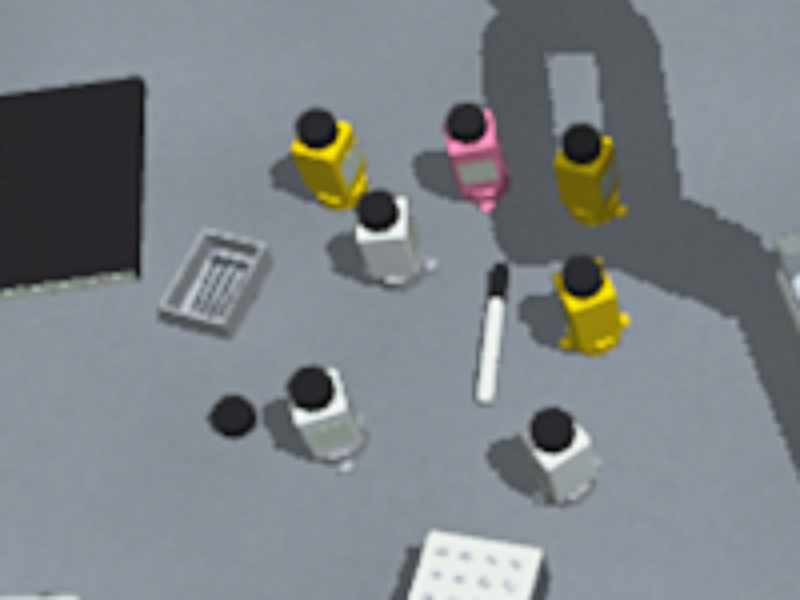

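```bash
python3 - <<'E'
from h import *
im,c=load('w1.png'); cv2.imwrite('pics/w1s.png',cv2.resize(im[50:170,185:440],None,fx=3.1,fy=3.1,interpolation=cv2.INTER_CUBIC)[:,:,::-1])
im,c=load('scene1.png'); 
v=im.max(2)
m=(v<50).astype(np.uint8); 
n,l,st,ce=cv2.connectedComponentsWithStats(m[120:250,150:300])
for i in range(1,n):
    if st[i,4]>30: print(st[i],ce[i]+[150,120],np.round(onz(c,*(ce[i]+[150,120]),92)))
E
```

```text
[  0  10   6  49 259] [152.27027027 152.12741313] [ 438. -511.   92.]
[82 16  9 10 65] [236.15384615 140.49230769] [ 373. -254.   92.]
[45 18  9  9 67] [198.91044776 141.97014925] [ 388. -373.   92.]
[111  21   9  10  70] [265.04285714 145.8       ] [ 387. -159.   92.]
[60 38  9 10 71] [213.97183099 162.3943662 ] [ 463. -308.   92.]
[111  55  10   9  68] [264.94117647 179.01470588] [ 513. -141.   92.]
[42 82 11 11 86] [197.34883721 206.81395349] [ 623. -324.   92.]
[23 89 11 10 78] [177.96153846 213.83333333] [ 650. -375.   92.]
[103  92  10  11  86] [257.55813953 217.30232558] [ 644. -144.   92.]
```

View pics/w1s.png

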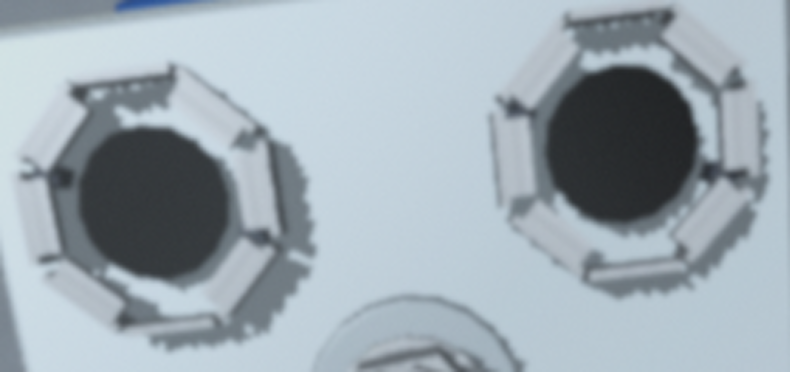

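The notches lie at the top and bottom of the sockets, so the notch axis runs along about 24°. Bottle w3 is now at about (644,-144), so I'm going to look at it up close.

```bash

python3 -m pendant '[{"claw":64,"linear":[35,30,0],"rotation":[0,0,-0.18]},{"claw":64,"linear":[70,60,0],"rotation":[0,0,-0.36]},{"claw":64,"linear":[105,90,0],"rotation":[0,0,-0.54]},{"claw":64,"linear":[140,118,0],"rotation":[0,0,-0.72]},{"claw":64,"linear":[170,140,0],"rotation":[0,0,-0.9]}]' >/dev/null
cat >> h.py <<'E'
def go(x,y,z,yang):
    p,M=tool(); y0=np.degrees(np.arctan2(M[1,1],M[0,1])); print('linear',np.round(M.T@(np.array([x,y,z])-p),1),'rz',np.round(np.radians(y0-yang),3))
E
python3 -c "from h import *; go(624,-159,170,-53)"
```

```text
t 34.90 pos [586.6 -43.2 216.8] yang -69.7 j6 0.95 F [0.9 0.6 0. ] Tz 0.05 w 64.1 g 0.0
linear [ -5.  121.6  46.7] rz -0.292
```

```bash

python3 -m pendant '[{"claw":64,"linear":[0,40,10],"rotation":[0,0,-0.1]},{"claw":64,"linear":[-3,80,30],"rotation":[0,0,-0.29]},{"claw":64,"linear":[-5,121.6,46.7],"rotation":[0,0,-0.292]},{"claw":64,"linear":[-5,121.6,46.7],"rotation":[0,0,-0.292]},{"claw":64,"linear":[-5,121.6,46.7],"rotation":[0,0,-0.292]}]' >/dev/null
python3 - <<'E'
from h import *
tool(); im,c=grab('wrist','w4.png'); print(proj(c,[644,-144,92]))
E
```

```text
t 35.52 pos [ 622.9 -157.   170.2] yang -53.3 j6 0.51 F [ 0.4 -0.1  0.8] Tz -0.00 w 64.2 g 0.0
(np.float64(326.5859197300608), np.float64(182.63925339602238))
```

View pics/w4.png

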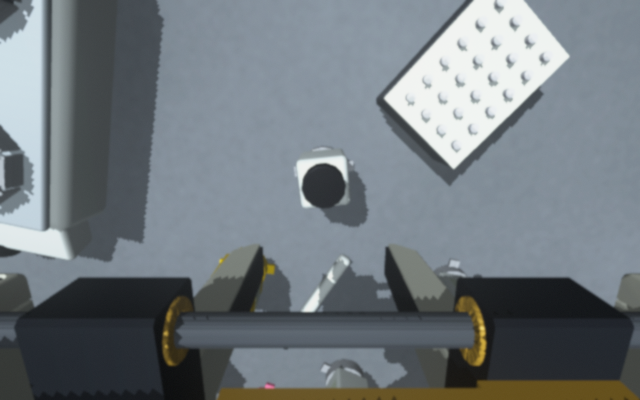

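The cap is at about (323,185) and the body is turned slightly. I'm zooming in on the lugs, with scene crops of all three bottles in one mosaic.

```bash
python3 - <<'E'
from h import *
im,c=load('w4.png'); s,cs=load('scene1.png'); d,cd=load('side1.png')
R_=lambda a,w,h: cv2.resize(a,(w,h),interpolation=cv2.INTER_CUBIC)
top=np.hstack([R_(im[135:225,280:370],400,360)]+[R_(s[v-15:v+30,u-20:u+30],400,360) for u,v in [(258,217)]])
bot=np.hstack([R_(s[v-5:v+25,u-15:u+25],400,240) for u,v in [(214,162),(198,207)]])
cv2.imwrite('pics/mos.png',np.vstack([top,bot])[:,:,::-1])
for u,v,z in [(323,185,92),(327,152,5)]: print(onz(c,u,v,z))
E
```

```text
[ 641.03083587 -142.94971643   92.        ]
[ 654.43809044 -137.23449117    5.        ]
```

View pics/mos.png

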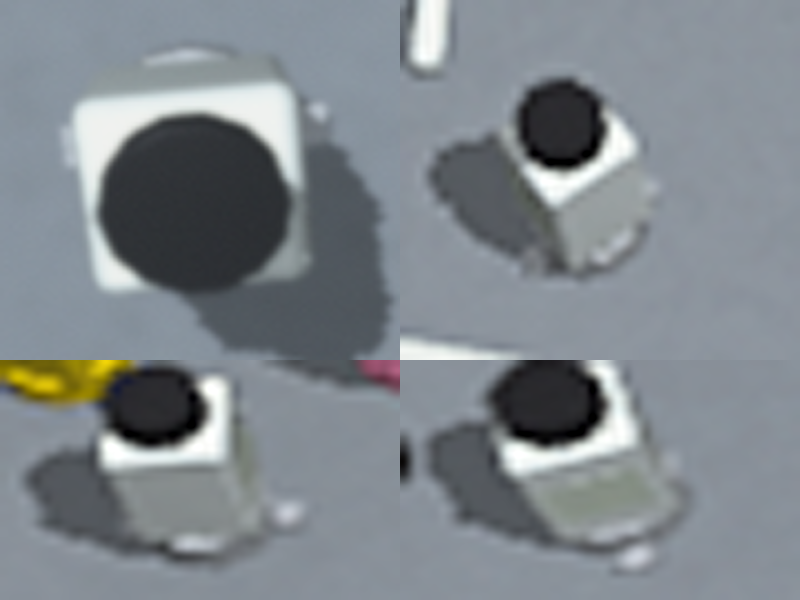

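The mosaic shows w3's lugs left and right in the wrist image, at (295,171) and (352,162). w1 has a lug to the right (+y), and w2 has one toward +x.

```bash
python3 - <<'E'
from h import *
im,c=load('w4.png')
f=lambda x,y,z: onz(c,280+x*.225,135+y*.25,z)
def ang(a,b): d=b-a; return np.round((np.degrees(np.arctan2(d[1],d[0])),np.hypot(*d[:2])),1)
print('lugs',ang(f(68,145,3),f(318,110,3)),(f(68,145,3)+f(318,110,3))/2)
print('top',ang(f(80,93,75),f(297,82,75)),'left',ang(f(80,93,75),f(102,290,75)),'right',ang(f(297,82,75),f(308,268,75)),ang(f(102,290,75),f(308,268,75)))
P=(f(80,93,75)+f(297,82,75)+f(102,290,75)+f(308,268,75))/4; print('bodyc',P,'cap',f(196,205,92))
print(f(98,205,92)-f(292,205,92))
# scene lugs: w1 lug crop, w2
s,cs=load('scene1.png')
g=lambda u0,v0,x,y,z: onz(cs,u0-15+x*.1,v0-5+(y-360)*.125,z)
a=g(214,162,288,512,3); b=onz(cs,213.97,162.39,92); print('w1',a,b,ang(b,a))
a=g(198,207,235,555,3); b=onz(cs,197.3,206.8,92); print('w2',a,b,ang(b,a))
go(P[0],P[1],35,-50)
E
```

```text
lugs [-44.5  55.9] [ 640.48147061 -143.17281575    3.        ]
top [-50.1  37.3] left [-138.8   39.2] right [-139.3   36.8] [-46.3  37.1]
bodyc [ 641.06764044 -144.0341372    75.        ] cap [ 640.76324488 -144.15008856   92.        ]
[-19.05725708  25.59135526   0.        ]
w1 [ 453.16748298 -284.67564859    3.        ] [ 463.02122169 -308.2264064    92.        ] [112.7  25.5]
w2 [ 641.93594877 -315.55091597    3.        ] [ 622.92750915 -324.62010149   92.        ] [25.5 21.1]
t 35.58 pos [ 623.1 -156.4  170.8] yang -53.3 j6 0.51 F [ 0.3 -0.1 -0.1] Tz -0.02 w 63.8 g 0.0
linear [ 21.8   0.9 135.8] rz -0.057
```

```bash

python3 -m pendant '[{"claw":64,"linear":[22.5,0.5,30],"rotation":[0,0,-0.09]},{"claw":64,"linear":[22.5,0.5,80],"rotation":[0,0,-0.09]},{"claw":64,"linear":[22.5,0.5,125],"rotation":[0,0,-0.09]},{"claw":64,"linear":[22.5,0.5,135.8],"rotation":[0,0,-0.09]},{"claw":64,"linear":[22.5,0.5,135.8],"rotation":[0,0,-0.09]}]' >/dev/null
python3 -m pendant '[{"claw":20,"linear":[0,0,0],"rotation":[0,0,0]},{"claw":20,"linear":[0,0,0],"rotation":[0,0,0]},{"claw":20,"linear":[0,0,0],"rotation":[0,0,0]},{"claw":20,"linear":[0,0,0],"rotation":[0,0,0]},{"claw":20,"linear":[0,0,0],"rotation":[0,0,0]}]' 40 >/dev/null
python3 -c "from h import *; tool()"
python3 -m pendant '[{"claw":20,"linear":[0,0,-40],"rotation":[0,0,0]},{"claw":20,"linear":[0,0,-90],"rotation":[0,0,0]},{"claw":20,"linear":[0,0,-135],"rotation":[0,0,0]},{"claw":20,"linear":[0,0,-135],"rotation":[0,0,0]}]' >/dev/null
python3 -c "from h import *; go(617.7,122,170,23.8)"
```

```text
t 36.83 pos [ 642.  -144.1   36.4] yang -48.1 j6 0.45 F [-2.   2.3  5.6] Tz 0.05 w 39.9 g 40.0
t 37.33 pos [ 644.  -145.1  174.9] yang -48.1 j6 0.45 F [-0.1 -0.1 -1.4] Tz 0.07 w 39.8 g 40.0
linear [ 158.7 -216.5    3.8] rz -1.255
```

```bash

python3 -m pendant '[{"claw":20,"linear":[10,-15,-25],"rotation":[0,0,-0.15]},{"claw":20,"linear":[40,-70,-30],"rotation":[0,0,-0.3]},{"claw":20,"linear":[70,-120,-30],"rotation":[0,0,-0.45]},{"claw":20,"linear":[95,-165,-30],"rotation":[0,0,-0.6]},{"claw":20,"linear":[110,-190,-30],"rotation":[0,0,-0.75]}]' >/dev/null
python3 -c "from h import *; go(567.6,235.6,200,23.8)"
```

```text
t 37.95 pos [594.7  73.4 198.3] yang -4.8 j6 0.02 F [-0.2 -0.1 -0.9] Tz 0.03 w 40.1 g 40.0
linear [159.4 -40.5  -1.5] rz -0.499
```

```bash

python3 -m pendant '[{"claw":20,"linear":[45,-12,0],"rotation":[0,0,-0.15]},{"claw":20,"linear":[90,-24,0],"rotation":[0,0,-0.3]},{"claw":20,"linear":[135,-35,0],"rotation":[0,0,-0.45]},{"claw":20,"linear":[159,-40.5,0],"rotation":[0,0,-0.499]},{"claw":20,"linear":[159,-40.5,0],"rotation":[0,0,-0.499]}]' >/dev/null
python3 -m pendant '[{"claw":20,"linear":[0,0,0],"rotation":[0,0,0]},{"claw":20,"linear":[0,0,0],"rotation":[0,0,0]}]' >/dev/null
python3 - <<'E'
from h import *
go(567.6,235.6,153,23.8); im,c=grab('wrist','w5.png'); print(proj(c,[567,234.6,102]),c['cam_to_world'])
E
```

```text
t 38.83 pos [570.7 231.6 199.5] yang 23.3 j6 -0.20 F [-0.8  0.6 -1.5] Tz 0.02 w 39.6 g 40.0
linear [ 4.9 -1.2 46.5] rz -0.008
(np.float64(322.26873954296286), np.float64(203.6588259561704)) [[0.9184713891408058, 0.38138544217656695, 0.10466829427071093, 540.8568108544871], [0.39548264713121895, -0.884408931439479, -0.24781912316881471, 299.53028601374706], [-0.0019450315779951648, 0.2690092684014083, -0.9631356240770544, 365.71436862266614], [0.0, 0.0, 0.0, 1.0]]
```

View pics/w5.png

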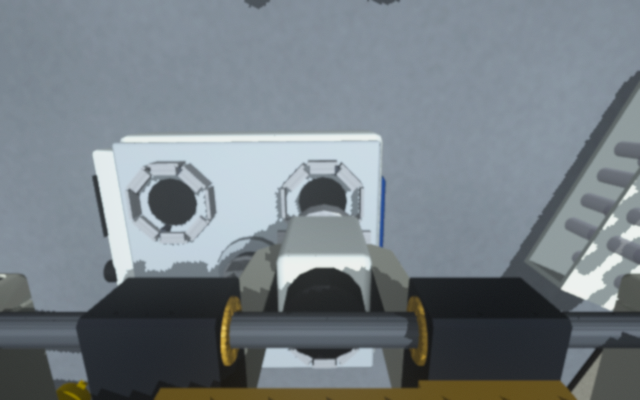

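The bottle (columns 279–370) hangs above socket A's ring (columns 279–363), with the near part of the ring visible. Lateral alignment is within about 2 mm, so I'm correcting and lowering with force checks.

```bash
T() { python3 -c "from h import *;tool()"; }
python3 -m pendant '[{"claw":20,"linear":[4.9,-1.6,0],"rotation":[0,0,-0.01]},{"claw":20,"linear":[4.9,-1.6,30],"rotation":[0,0,-0.01]},{"claw":20,"linear":[4.9,-1.6,57],"rotation":[0,0,-0.01]},{"claw":20,"linear":[4.9,-1.6,57],"rotation":[0,0,-0.01]},{"claw":20,"linear":[4.9,-1.6,57],"rotation":[0,0,-0.01]}]' >/dev/null; T
for i in 1 2 3; do python3 -m pendant '[{"claw":20,"linear":[0,0,2],"rotation":[0,0,0]},{"claw":20,"linear":[0,0,4],"rotation":[0,0,0]},{"claw":20,"linear":[0,0,4],"rotation":[0,0,0]}]' >/dev/null; T; done
```

```text
t 39.50 pos [567.7 236.7 144.2] yang 24.0 j6 -0.20 F [ 0.4  0.6 -1.3] Tz 0.04 w 39.7 g 40.0
t 39.88 pos [567.1 236.7 139.3] yang 24.0 j6 -0.20 F [ 0.7 -0.2 -1.2] Tz -0.03 w 39.7 g 40.0
t 40.25 pos [566.9 236.7 134.7] yang 24.0 j6 -0.20 F [-0.5  0.1 -0.5] Tz 0.01 w 39.7 g 40.0
t 40.62 pos [567.2 236.7 131.4] yang 24.0 j6 -0.20 F [-1.   0.9  0.7] Tz -0.06 w 39.5 g 40.0
```

```bash
T() { python3 -c "from h import *;tool()"; }
python3 -m pendant '[{"claw":20,"linear":[0,0,2],"rotation":[0,0,0]},{"claw":20,"linear":[0,0,4],"rotation":[0,0,0]},{"claw":20,"linear":[0,0,6],"rotation":[0,0,0]},{"claw":20,"linear":[0,0,6],"rotation":[0,0,0]},{"claw":20,"linear":[0,0,6],"rotation":[0,0,0]}]' >/dev/null; T
```

```text
t 41.25 pos [567.2 236.7 126.1] yang 24.0 j6 -0.20 F [-3.1 -1.1  8.1] Tz -0.03 w 40.0 g 40.0
```

```bash
T() { python3 -c "from h import *;tool()"; }
python3 -m pendant '[{"claw":20,"linear":[0,0,1.2],"rotation":[0,0,0]},{"claw":20,"linear":[0,0,1.2],"rotation":[0,0,0.12]},{"claw":20,"linear":[0,0,1.2],"rotation":[0,0,0.24]},{"claw":20,"linear":[0,0,1.2],"rotation":[0,0,0.36]},{"claw":20,"linear":[0,0,1.2],"rotation":[0,0,0.48]}]' >/dev/null; T
for i in 1 2; do python3 -m pendant '[{"claw":20,"linear":[0,0,0],"rotation":[0,0,0.11]},{"claw":20,"linear":[0,0,0],"rotation":[0,0,0.22]},{"claw":20,"linear":[0,0,0],"rotation":[0,0,0.33]},{"claw":20,"linear":[0,0,0],"rotation":[0,0,0.44]},{"claw":20,"linear":[0,0,0],"rotation":[0,0,0.55]}]' >/dev/null; T; done
```

```text
t 41.88 pos [568.5 236.8 125.5] yang -3.7 j6 0.28 F [ 0.3 -1.2  8.8] Tz 0.06 w 39.7 g 40.0
t 42.50 pos [568.7 236.7 125.5] yang -35.2 j6 0.83 F [-0.9 -1.4  8.6] Tz 0.04 w 39.8 g 40.0
t 43.12 pos [568.8 236.7 125.6] yang -66.7 j6 1.38 F [ 0.3 -1.7  8.3] Tz 0.07 w 39.7 g 40.0
```

```bash
T() { python3 -c "from h import *;tool()"; }
python3 -m pendant '[{"claw":20,"linear":[0,0,0],"rotation":[0,0,0.05]},{"claw":20,"linear":[0,0,0],"rotation":[0,0,0.08]}]' >/dev/null; T
python3 -m pendant '[{"claw":20,"linear":[0,0,-3],"rotation":[0,0,0]},{"claw":20,"linear":[0,0,-3],"rotation":[0,0,0]},{"claw":60,"linear":[0,0,-3],"rotation":[0,0,0]},{"claw":64,"linear":[0,0,-3],"rotation":[0,0,0]},{"claw":64,"linear":[0,0,-3],"rotation":[0,0,0]}]' >/dev/null; T
python3 -m pendant '[{"claw":64,"linear":[0,0,-20],"rotation":[0,0,0]},{"claw":64,"linear":[0,0,-60],"rotation":[0,0,0]},{"claw":64,"linear":[-25,0,-115],"rotation":[0,0,0]},{"claw":64,"linear":[-25,0,-115],"rotation":[0,0,0]},{"claw":64,"linear":[-25,0,-115],"rotation":[0,0,0]}]' >/dev/null
python3 - <<'E'
from h import *
tool(); im,c=grab('wrist','w6.png')
u,v=map(int,proj(c,[567.2,235,185])); print(u,v)
cv2.imwrite('pics/w6c.png',cv2.resize(im[max(0,v-90):v+70,u-100:u+100],None,fx=3.5,fy=3.5,interpolation=cv2.INTER_CUBIC)[:,:,::-1])
E
```

```text
t 43.38 pos [568.5 236.6 125.5] yang -71.2 j6 1.46 F [-1.7 -1.4  8.5] Tz 0.17 w 39.4 g 40.0
t 44.00 pos [566.7 236.7 126.3] yang -71.1 j6 1.46 F [0.  0.4 1.3] Tz -0.03 w 62.5 g 0.0
t 44.62 pos [543.2 228.6 241.5] yang -71.1 j6 1.45 F [ 0.  -0.6 -0.7] Tz 0.02 w 64.1 g 0.0
325 189
```

View pics/w6c.png

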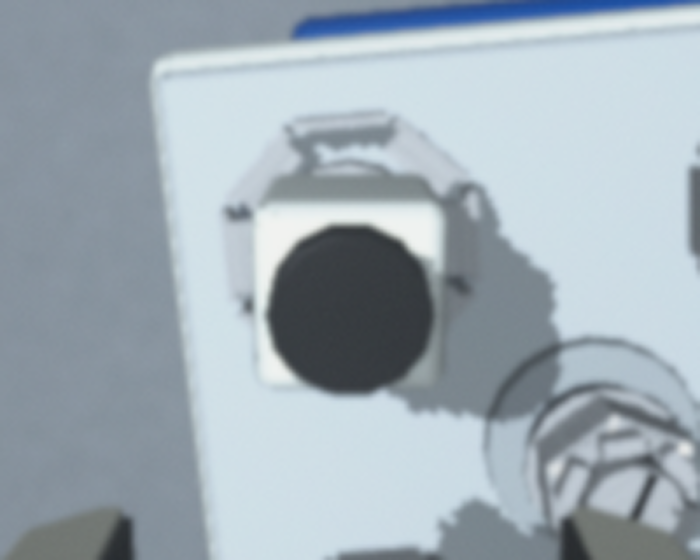

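The first bottle sits upright and square in socket A, locked. Next is w2.

```bash

python3 -m pendant '[{"claw":64,"linear":[-10,57,0],"rotation":[0,0,-0.18]},{"claw":64,"linear":[-20,115,0],"rotation":[0,0,-0.36]},{"claw":64,"linear":[-30,172,0],"rotation":[0,0,-0.54]},{"claw":64,"linear":[-40,230,0],"rotation":[0,0,-0.72]},{"claw":64,"linear":[-50,287,0],"rotation":[0,0,-0.9]}]' >/dev/null
python3 -m pendant '[{"claw":64,"linear":[0,0,0],"rotation":[0,0,0]},{"claw":64,"linear":[0,0,0],"rotation":[0,0,0]}]' >/dev/null
python3 -c "from h import *; go(633.8,-347.2,170,25.5)"
```

```text
t 45.55 pos [588.2 -56.1 240.1] yang -20.8 j6 0.08 F [-0.5 -0.2 -0.4] Tz 0.04 w 64.1 g 0.0
linear [-256.   146.    69.4] rz -0.807
```

```bash

python3 -m pendant '[{"claw":64,"linear":[-51,29,0],"rotation":[0,0,-0.17]},{"claw":64,"linear":[-102,58,10],"rotation":[0,0,-0.34]},{"claw":64,"linear":[-153,87,25],"rotation":[0,0,-0.51]},{"claw":64,"linear":[-204,116,45],"rotation":[0,0,-0.68]},{"claw":64,"linear":[-256,146,69.4],"rotation":[0,0,-0.807]}]' >/dev/null
python3 -m pendant '[{"claw":64,"linear":[0,0,0],"rotation":[0,0,0]},{"claw":64,"linear":[0,0,0],"rotation":[0,0,0]}]' >/dev/null
cat >> h.py <<'E'
def bottle(fn,u,v):
    """cap centre and body-top rectangle near pixel u,v"""
    im,c=load(fn); r=60; u0,v0=int(u)-r,max(0,int(v)-r); s=cv2.resize(im[v0:v0+2*r,u0:u0+2*r],None,fx=4,fy=4,interpolation=cv2.INTER_CUBIC)
    back=lambda p: np.array(p)/4+[u0-.375,v0-.375]
    m=(s.max(2)<60).astype(np.uint8); w=(s.min(2)>190).astype(np.uint8)
    for name,k,z in(('cap',m,92),('top',w|m,75.5)):
        n,l,st,ce=cv2.connectedComponentsWithStats(k); 
        i=min([i for i in range(1,n) if st[i,4]>1500],key=lambda i:np.hypot(*(ce[i]-240)))
        P=np.argwhere(l==i)[:,::-1]; uv=[back(p) for p in cv2.convexHull(P.astype(np.int32))[:,0]]
        W=np.array([onz(c,*q,z)[:2] for q in uv],np.float32)
        rc=cv2.minAreaRect(W); print(name,'px',back(ce[i]).round(1),'ctr',np.round(rc[0],1),'size',np.round(rc[1],1),'ang',round(rc[2],1))
E
python3 - <<'E'
from h import *
tool(); im,c=grab('wrist','w7.png'); q=proj(c,[623,-324.6,92]); print(q); bottle('w7.png',*q)
print('test'); bottle('w4.png',323,185)
E
```

```text
t 46.42 pos [ 635.5 -343.1  172.6] yang 25.6 j6 -1.10 F [0.8 0.5 0.1] Tz -0.04 w 63.5 g 0.0
(np.float64(320.58108640416145), np.float64(186.38890469705714))
cap px [313.3 184.7] ctr [ 617.8 -325.7] size [30.3 30.4] ang 63.9
top px [313.3 184.7] ctr [ 618.8 -328.9] size [32.3 32.4] ang 63.9
test
cap px [323.9 186.2] ctr [ 640.7 -144.2] size [29.7 30.2] ang 81.7
top px [323.9 186.2] ctr [ 637.8 -146.3] size [31.7 32.3] ang 81.7
```

```bash
sed -i "s/('top',w|m,75.5)/('top',cv2.morphologyEx(w|cv2.dilate(m,np.ones((9,9))),cv2.MORPH_OPEN,np.ones((15,15))),75.5)/; s/min(2)>190/min(2)>175/" h.py
python3 - <<'E'
from h import *
bottle('w4.png',323,185); bottle('w7.png',313,184)
im,c=load('w7.png'); print(im[150:215:4,285:345:6].min(2))
E
```

```text
cap px [323.9 186.2] ctr [ 640.7 -144.2] size [29.7 30.2] ang 81.7
top px [323.9 186.2] ctr [ 637.5 -146.6] size [33.5 34.4] ang 72.6
cap px [313.3 184.7] ctr [ 617.8 -325.7] size [30.3 30.4] ang 63.9
top px [313.3 184.6] ctr [ 618.7 -328.9] size [33.3 35. ] ang 25.6
[[132 132 129 134 141 141 140 131 133 132]
 [131 129 143 142 141 141 141 140 140 132]
 [125 186 232 232 232 233 232 232 231 165]
 [ 80 213 238 237 163 126 193 238 238 194]
 [ 80 211 238  79  49  53  55 143 239 196]
 [ 80 207 158  47  48  50  50  60 234 196]
 [ 79 197  48  47  46  48  49  48 126 182]
 [ 78 141  46  47  47  47  49  48  72 177]
 [ 78 125  46  45  46  46  46  47  50 173]
 [ 77 118  44  45  46  46  46  47  48 168]
 [ 77 128  44  44  44  46  45  46  59 167]
 [ 78 130  44  44  44  46  45  47 109 162]
 [ 77 130  91  44  44  44  45  45 231 158]
 [ 78 108 135  54  44  44  46 115 224 144]
 [ 76  77  80  80  62  79 115 134 135 132]
 [ 78  77  76  77 102 131 132 136 135 134]
 [ 77  97  99  99 130 134 135 133 134 134]]
```

```bash
cat >> h.py <<'E'
def face(fn,u,v):
    im,c=load(fn); u,v=int(u),int(v); k=(im.min(2)>218).astype(np.uint8); k[:v-34]=0;k[v+34:]=0;k[:,:u-34]=0;k[:,u+34:]=0
    n,l,st,ce=cv2.connectedComponentsWithStats(k); P=np.argwhere(np.isin(l,[i for i in range(1,n) if st[i,4]>15]))[:,::-1]
    W=np.array([onz(c,*q,75.5)[:2] for q in P],np.float32); rc=cv2.minAreaRect(W)
    print('face ctr',np.round(rc[0],1),'size',np.round(rc[1],1),'ang',round(rc[2],1))
E
python3 - <<'E'
from h import *
face('w4.png',324,186); face('w7.png',313,185)
E
```

```text
face ctr [ 640.1 -142.8] size [35.6 35.9] ang 42.4
face ctr [ 617.9 -325. ] size [35.8 35.1] ang 23.6
```

```bash
python3 -c "from h import *; go(618.2,-325,36,23.6)"
```

```text
t 46.48 pos [ 635.8 -342.8  173.7] yang 25.7 j6 -1.10 F [-0.4  0.5  0.2] Tz 0.02 w 64.0 g 0.0
linear [ 23.6  -8.2 137.7] rz 0.036
```

```bash
T() { python3 -c "from h import *;tool()"; }
python3 -m pendant '[{"claw":64,"linear":[23.6,-8.2,30],"rotation":[0,0,0.036]},{"claw":64,"linear":[23.6,-8.2,80],"rotation":[0,0,0.036]},{"claw":64,"linear":[23.6,-8.2,125],"rotation":[0,0,0.036]},{"claw":64,"linear":[23.6,-8.2,135],"rotation":[0,0,0.036]},{"claw":64,"linear":[23.6,-8.2,135],"rotation":[0,0,0.036]}]' >/dev/null; T
python3 -m pendant '[{"claw":20,"linear":[0,0,0],"rotation":[0,0,0]},{"claw":20,"linear":[0,0,0],"rotation":[0,0,0]},{"claw":20,"linear":[0,0,0],"rotation":[0,0,0]},{"claw":20,"linear":[0,0,0],"rotation":[0,0,0]},{"claw":20,"linear":[0,0,0],"rotation":[0,0,0]}]' 40 >/dev/null; T
python3 -m pendant '[{"claw":20,"linear":[0,0,-40],"rotation":[0,0,0]},{"claw":20,"linear":[0,0,-100],"rotation":[0,0,0]},{"claw":20,"linear":[0,0,-165],"rotation":[0,0,0]},{"claw":20,"linear":[0,0,-165],"rotation":[0,0,0]},{"claw":20,"linear":[0,0,-165],"rotation":[0,0,0]}]' >/dev/null
python3 -c "from h import *; go(617.7,122.3,200,23.8)"
```

```text
t 47.10 pos [ 618.3 -326.6   39.6] yang 23.6 j6 -1.06 F [ 0.3 -0.1  1.6] Tz 0.02 w 64.1 g 0.0
t 47.73 pos [ 618.6 -328.3   39.9] yang 23.6 j6 -1.06 F [1.4 0.7 6. ] Tz -0.02 w 39.6 g 40.0
t 48.35 pos [ 616.7 -327.3  202.3] yang 23.6 j6 -1.06 F [-0.2  0.4 -2.5] Tz 0.01 w 39.8 g 40.0
linear [411.8 180.6   2.7] rz -0.004
```

```bash
T() { python3 -c "from h import *;tool()"; }
python3 -m pendant '[{"claw":20,"linear":[50,22,0],"rotation":[0,0,0]},{"claw":20,"linear":[103,45,0],"rotation":[0,0,0]},{"claw":20,"linear":[156,69,0],"rotation":[0,0,0]},{"claw":20,"linear":[205,90,0],"rotation":[0,0,0]},{"claw":20,"linear":[255,112,0],"rotation":[0,0,0]}]' >/dev/null
python3 -m pendant '[{"claw":20,"linear":[50,22,0],"rotation":[0,0,0]},{"claw":20,"linear":[100,45,0],"rotation":[0,0,0]},{"claw":20,"linear":[154,68.6,0],"rotation":[0,0,0]},{"claw":20,"linear":[154,68.6,0],"rotation":[0,0,0]},{"claw":20,"linear":[154,68.6,0],"rotation":[0,0,0]}]' >/dev/null
python3 -m pendant '[{"claw":20,"linear":[0,0,0],"rotation":[0,0,0]},{"claw":20,"linear":[0,0,0],"rotation":[0,0,0]}]' >/dev/null
python3 - <<'E'
from h import *
go(618.7,120,200,23.8); im,c=grab('wrist','w8.png'); print(proj(c,[617.2,121.3,95]))
E
```

```text
t 49.85 pos [619.5 118.  202.9] yang 23.4 j6 -0.40 F [-0.2  1.  -2.1] Tz -0.03 w 39.7 g 40.0
linear [2.2 0.1 2.9] rz -0.006
(np.float64(324.039247882864), np.float64(200.75726185903073))
```

```bash
T() { python3 -c "from h import *;tool()"; }
python3 -m pendant '[{"claw":20,"linear":[2.2,0.1,0],"rotation":[0,0,0]},{"claw":20,"linear":[2.2,0.1,30],"rotation":[0,0,0]},{"claw":20,"linear":[2.2,0.1,56],"rotation":[0,0,0]},{"claw":20,"linear":[2.2,0.1,56],"rotation":[0,0,0]},{"claw":20,"linear":[2.2,0.1,56],"rotation":[0,0,0]}]' >/dev/null; T
for i in 1 2 3; do python3 -m pendant '[{"claw":20,"linear":[0,0,2],"rotation":[0,0,0]},{"claw":20,"linear":[0,0,4],"rotation":[0,0,0]},{"claw":20,"linear":[0,0,4],"rotation":[0,0,0]}]' >/dev/null; T; done
```

```text
t 50.52 pos [619.3 121.5 148.5] yang 23.6 j6 -0.39 F [ 0.8 -0.  -1.6] Tz -0.04 w 39.8 g 40.0
t 50.90 pos [618.7 121.5 143.5] yang 23.6 j6 -0.39 F [-0.1  0.4 -1.9] Tz -0.01 w 39.6 g 40.0
t 51.27 pos [618.5 121.5 139. ] yang 23.6 j6 -0.39 F [ 0.1  0.5 -1.2] Tz -0.00 w 39.8 g 40.0
t 51.65 pos [618.5 121.5 135. ] yang 23.6 j6 -0.39 F [-0.2 -0.6 -1.9] Tz 0.00 w 39.8 g 40.0
```

```bash
T() { python3 -c "from h import *;tool()"; }
python3 -m pendant '[{"claw":20,"linear":[0,0,2],"rotation":[0,0,0]},{"claw":20,"linear":[0,0,4],"rotation":[0,0,0]},{"claw":20,"linear":[0,0,6],"rotation":[0,0,0]},{"claw":20,"linear":[0,0,7],"rotation":[0,0,0]},{"claw":20,"linear":[0,0,7],"rotation":[0,0,0]}]' >/dev/null; T
```

```text
t 52.27 pos [618.7 121.5 129.4] yang 23.6 j6 -0.39 F [-2.5  1.   7.1] Tz -0.01 w 39.8 g 40.0
```

```bash
T() { python3 -c "from h import *;tool()"; }
python3 -m pendant '[{"claw":20,"linear":[0,0,1.2],"rotation":[0,0,0]},{"claw":20,"linear":[0,0,1.2],"rotation":[0,0,0.12]},{"claw":20,"linear":[0,0,1.2],"rotation":[0,0,0.24]},{"claw":20,"linear":[0,0,1.2],"rotation":[0,0,0.36]},{"claw":20,"linear":[0,0,1.2],"rotation":[0,0,0.48]}]' >/dev/null; T
for i in 1 2; do python3 -m pendant '[{"claw":20,"linear":[0,0,0],"rotation":[0,0,0.11]},{"claw":20,"linear":[0,0,0],"rotation":[0,0,0.22]},{"claw":20,"linear":[0,0,0],"rotation":[0,0,0.33]},{"claw":20,"linear":[0,0,0],"rotation":[0,0,0.44]},{"claw":20,"linear":[0,0,0],"rotation":[0,0,0.55]}]' >/dev/null; T; done
```

```text
t 52.90 pos [619.6 121.1 128.8] yang -4.2 j6 0.09 F [-1.7 -1.4  7.7] Tz 0.02 w 39.6 g 40.0
t 53.52 pos [619.2 121.8 128.7] yang -35.6 j6 0.64 F [-2.8  1.   7.9] Tz 0.18 w 40.2 g 40.0
t 54.15 pos [618.2 122.5 128.7] yang -67.1 j6 1.19 F [-7.3  1.5 12.6] Tz 0.43 w 39.9 g 40.0
```

```bash
T() { python3 -c "from h import *;tool()"; }
python3 -m pendant '[{"claw":20,"linear":[-2.5,0,0],"rotation":[0,0,0]},{"claw":20,"linear":[-2.5,0,0],"rotation":[0,0,0]},{"claw":20,"linear":[-2.5,0,0],"rotation":[0,0,0.05]}]' >/dev/null; T
python3 -m pendant '[{"claw":20,"linear":[0,0,-3],"rotation":[0,0,0]},{"claw":20,"linear":[0,0,-3],"rotation":[0,0,0]},{"claw":60,"linear":[0,0,-3],"rotation":[0,0,0]},{"claw":64,"linear":[0,0,-3],"rotation":[0,0,0]},{"claw":64,"linear":[0,0,-3],"rotation":[0,0,0]}]' >/dev/null; T
python3 -m pendant '[{"claw":64,"linear":[0,0,-20],"rotation":[0,0,0]},{"claw":64,"linear":[0,0,-60],"rotation":[0,0,0]},{"claw":64,"linear":[-25,0,-110],"rotation":[0,0,0]},{"claw":64,"linear":[-25,0,-110],"rotation":[0,0,0]},{"claw":64,"linear":[-25,0,-110],"rotation":[0,0,0]}]' >/dev/null
python3 - <<'E'
from h import *
import h
tool(); im,c=grab('wrist','w9.png')
o=h.onz; h.onz=lambda c,u,v,z: o(c,u,v,z+93)
for fn,x,y in [('w9.png',617.2,121.3),('w6.png',567.2,235)]:
    _,c=load(fn); q=proj(c,[x,y,185]); bottle(fn,*q); face(fn,q[0],q[1]-5)
E
```

```text
t 54.52 pos [616.8 121.9 128.8] yang -69.8 j6 1.24 F [-4.1  3.9  9.9] Tz 0.26 w 40.1 g 40.0
t 55.15 pos [616.3 120.2 129.7] yang -69.8 j6 1.23 F [ 1.1  1.  -0.4] Tz -0.04 w 62.5 g 0.0
t 55.77 pos [592.8 111.8 239.6] yang -69.8 j6 1.22 F [-0.1  1.2 -1.2] Tz -0.03 w 64.1 g 0.0
cap px [340.2 184. ] ctr [624.9 112.3] size [24.   7.3] ang 26.3
top px [311.9 183.9] ctr [611.6 122.4] size [87.  81.3] ang 20.2
face ctr [618.4 122.7] size [35.9 36.3] ang 20.1Traceback (most recent call last):
  File "<stdin>", line 6, in <module>
  File "h.py", line 33, in bottle
    i=min([i for i in range(1,n) if st[i,4]>1500],key=lambda i:np.hypot(*(ce[i]-240)))
ValueError: min() iterable argument is empty
```

```bash
python3 - <<'E'
from h import *
im,c=grab('scene','scene2.png')
for u0,v0,r in[(190,140,60),(255,195,40)]:
    pass
m=(im.max(2)<50).astype(np.uint8); n,l,st,ce=cv2.connectedComponentsWithStats(m[120:250,150:300])
for i in range(1,n):
    if 30<st[i,4]<130: print(ce[i]+[150,120],np.round(onz(c,*(ce[i]+[150,120]),92)))
go(440,-317.7,241,-67.3)
E
```

```text
[236.22535211 140.23943662] [ 372. -254.   92.]
[198.91044776 141.97014925] [ 388. -373.   92.]
[265.05333333 145.53333333] [ 386. -159.   92.]
[213.97183099 162.3943662 ] [ 463. -308.   92.]
[265.15189873 178.73417722] [ 512. -141.   92.]
[178.01265823 213.79746835] [ 650. -375.   92.]
t 55.88 pos [592.3 111.9 238.3] yang -69.8 j6 1.22 F [ 0.3 -0.3 -0.2] Tz -0.01 w 64.0 g 0.0
linear [-291.1  350.7   -2.3] rz -0.044
```

```bash

python3 -m pendant '[{"claw":64,"linear":[-36,44,0],"rotation":[0,0,-0.04]},{"claw":64,"linear":[-72,88,0],"rotation":[0,0,-0.04]},{"claw":64,"linear":[-110,132,0],"rotation":[0,0,-0.04]},{"claw":64,"linear":[-146,176,0],"rotation":[0,0,-0.044]},{"claw":64,"linear":[-180,217,0],"rotation":[0,0,-0.044]}]' >/dev/null
python3 -m pendant '[{"claw":64,"linear":[-36,44,10],"rotation":[0,0,0]},{"claw":64,"linear":[-72,88,30],"rotation":[0,0,0]},{"claw":64,"linear":[-106,138,69],"rotation":[0,0,0]},{"claw":64,"linear":[-106,138,69],"rotation":[0,0,0]},{"claw":64,"linear":[-106,138,69],"rotation":[0,0,0]}]' >/dev/null
python3 -m pendant '[{"claw":64,"linear":[0,0,0],"rotation":[0,0,0]},{"claw":64,"linear":[0,0,0],"rotation":[0,0,0]},{"claw":64,"linear":[0,0,0],"rotation":[0,0,0]}]' >/dev/null
python3 - <<'E'
from h import *
tool(); im,c=grab('wrist','w10.png'); q=proj(c,[463,-308,92]); print(q); bottle('w10.png',*q); face('w10.png',*q)
E
```

```text
t 57.50 pos [ 454.9 -321.3  171.9] yang -67.2 j6 0.36 F [-0.1 -0.5  0.8] Tz 0.02 w 64.0 g 0.0
(np.float64(310.6302273664566), np.float64(198.29029690222666))
cap px [323.5 202.6] ctr [ 464.9 -315.9] size [29.7 12.8] ang 42.8
top px [304.7 187.4] ctr [ 459.5 -308.5] size [39.  42.4] ang 18.5
face ctr [ 457.5 -309.1] size [37.1 36.9] ang 10.1
```

```bash
python3 - <<'E'
from h import *
im,c=load('w10.png'); print(im.max(2)[160:226:4,270:350:5])
E
```

```text
[[175 177 174 174 175 175 177 175 170 169 172 175 175 174 175 174]
 [176 177 176 176 175 176 153 148 191 205 174 147 174 175 176 175]
 [175 177 177 174 172 172 149 147 147 145 152 166 150 175 178 175]
 [176 177 177 184 180 193 171 154 149 147 146 143 142 138 173 177]
 [177 176 176 209 229 249 247 242 225 188 160 147 145 140 109 153]
 [175 174 176 223 228 251 251 250 246 247 245 235 209 171 108 109]
 [176 175 175 174 237 251 227  82  59  69 163 250 249 246 132 107]
 [178 175 175 174 246 226  77  72  67  65  60 147 251 248 139 107]
 [177 175 175 175 249  81  68  66  65  64  63  56 205 241 135 106]
 [176 175 174 177 238  65  66  65  64  63  61  61  91 215 110 107]
 [175 174 175 187 153  65  63  63  62  62  60  59  62 150 106 105]
 [173 174 174 213 120  65  63  62  63  61  60  59  63 129 107 103]
 [172 175 173 238 120  64  63  63  62  61  60  60  63 112 105 103]
 [174 174 174 247 206  63  62  62  61  61  59  60  90 105 104 103]
 [173 173 172 241 248  64  63  62  61  61  59  58 154 104 104 103]
 [171 173 172 174 186 133  61  61  61  60  61 104 158 104 104 103]
 [172 175 174 175 175 172 133  77  61  70 106 181 146 104 105 102]]
```

```bash
sed -i "s/s.max(2)<60/s.max(2)<85/" h.py; python3 - <<'E'
from h import *
bottle('w10.png',311,204); face('w10.png',311,200)
go(463,-308,36,-75)
E
```

```text
cap px [310.9 204.2] ctr [ 458.6 -309.8] size [32.9 29.8] ang 22.8
top px [308.8 198.6] ctr [ 456.1 -307.3] size [41.6 42.9] ang 9.9
face ctr [ 457.5 -309.1] size [37.1 36.9] ang 10.1
t 57.55 pos [ 454.8 -321.5  171.8] yang -67.2 j6 0.36 F [-0.4 -0.1  0.5] Tz 0.02 w 63.8 g 0.0
linear [ 12.8  -9.4 135.8] rz 0.136
```

```bash
python3 -c "from h import *; go(458.9,-308.8,60,-80)"
```

```text
t 57.55 pos [ 454.8 -321.5  171.8] yang -67.2 j6 0.36 F [-0.4 -0.1  0.5] Tz 0.02 w 63.8 g 0.0
linear [  8.7 -10.2 111.8] rz 0.223
```

```bash

python3 -m pendant '[{"claw":66,"linear":[8.7,-10.2,0],"rotation":[0,0,0.17]},{"claw":66,"linear":[8.7,-10.2,20],"rotation":[0,0,0.223]},{"claw":66,"linear":[8.7,-10.2,70],"rotation":[0,0,0.223]},{"claw":66,"linear":[8.7,-10.2,112],"rotation":[0,0,0.223]},{"claw":66,"linear":[8.7,-10.2,112],"rotation":[0,0,0.223]}]' >/dev/null
python3 -m pendant '[{"claw":66,"linear":[0,0,0],"rotation":[0,0,0]},{"claw":66,"linear":[0,0,0],"rotation":[0,0,0]},{"claw":66,"linear":[0,0,0],"rotation":[0,0,0]}]' >/dev/null
python3 -c "from h import *; go(458.9,-308.8,37,-80)"
```

```text
t 58.55 pos [ 459.1 -310.    60.7] yang -80.1 j6 0.60 F [0.2 0.3 0.5] Tz -0.03 w 65.8 g 0.0
linear [-0.  -1.3 23.7] rz -0.001
```

```bash
T() { python3 -c "from h import *;tool()"; }
python3 -m pendant '[{"claw":66,"linear":[0,-1,12],"rotation":[0,0,0]},{"claw":66,"linear":[0,-1,23],"rotation":[0,0,0]},{"claw":66,"linear":[0,-1,23],"rotation":[0,0,0]},{"claw":66,"linear":[0,-1,23],"rotation":[0,0,0]}]' >/dev/null; T
python3 -m pendant '[{"claw":20,"linear":[0,0,0],"rotation":[0,0,0]},{"claw":20,"linear":[0,0,0],"rotation":[0,0,0]},{"claw":20,"linear":[0,0,0],"rotation":[0,0,0]},{"claw":20,"linear":[0,0,0],"rotation":[0,0,0]},{"claw":20,"linear":[0,0,0],"rotation":[0,0,0]}]' 40 >/dev/null; T
python3 -m pendant '[{"claw":20,"linear":[0,0,-40],"rotation":[0,0,0]},{"claw":20,"linear":[0,0,-100],"rotation":[0,0,0]},{"claw":20,"linear":[0,0,-165],"rotation":[0,0,0]},{"claw":20,"linear":[0,0,-165],"rotation":[0,0,0]},{"claw":20,"linear":[0,0,-165],"rotation":[0,0,0]}]' >/dev/null
python3 -c "from h import *; go(504.3,72.3,200,23.8)"
```

```text
t 59.05 pos [ 458.  -308.2   35.8] yang -80.1 j6 0.60 F [0.9 0.2 0.7] Tz 0.05 w 65.7 g 0.0
t 59.67 pos [ 458.3 -308.5   36.4] yang -80.1 j6 0.60 F [ 0.8 -0.4  1.3] Tz 0.03 w 40.0 g 40.0
t 60.30 pos [ 457.6 -307.7  200.3] yang -80.1 j6 0.60 F [-0.7  0.4 -2.3] Tz -0.01 w 39.5 g 40.0
linear [ 111.5 -366.3    0.6] rz -1.813
```

```bash

python3 -m pendant '[{"claw":20,"linear":[11,-36,0],"rotation":[0,0,-0.18]},{"claw":20,"linear":[22,-72,0],"rotation":[0,0,-0.36]},{"claw":20,"linear":[33,-108,0],"rotation":[0,0,-0.54]},{"claw":20,"linear":[44,-144,0],"rotation":[0,0,-0.72]},{"claw":20,"linear":[55,-180,0],"rotation":[0,0,-0.9]}]' >/dev/null
python3 -m pendant '[{"claw":20,"linear":[0,0,0],"rotation":[0,0,0]},{"claw":20,"linear":[0,0,0],"rotation":[0,0,0]},{"claw":20,"linear":[0,0,0],"rotation":[0,0,0]}]' >/dev/null
python3 -c "from h import *; go(504.3,72.3,200,23.8)"
```

```text
t 61.30 pos [ 480.9 -122.2  200.2] yang -28.6 j6 0.03 F [ 0.4  0.4 -0.8] Tz 0.03 w 39.7 g 40.0
linear [182.  -72.6   0.2] rz -0.915
```

```bash

python3 -m pendant '[{"claw":20,"linear":[36,-14,0],"rotation":[0,0,-0.183]},{"claw":20,"linear":[73,-29,0],"rotation":[0,0,-0.366]},{"claw":20,"linear":[110,-44,0],"rotation":[0,0,-0.549]},{"claw":20,"linear":[146,-58,0],"rotation":[0,0,-0.732]},{"claw":20,"linear":[182,-72.6,0],"rotation":[0,0,-0.915]}]' >/dev/null
python3 -m pendant '[{"claw":20,"linear":[0,0,0],"rotation":[0,0,0]},{"claw":20,"linear":[0,0,0],"rotation":[0,0,0]},{"claw":20,"linear":[0,0,0],"rotation":[0,0,0]}]' >/dev/null
python3 -c "from h import *; go(504.3,72.3,141,23.8)"
```

```text
t 62.30 pos [504.5  71.7 201. ] yang 23.7 j6 -0.49 F [ 0.8 -0.  -1.4] Tz 0.04 w 39.7 g 40.0
linear [ 0.6  0.1 60. ] rz -0.001
```

```bash
T() { python3 -c "from h import *;tool()"; }
python3 -m pendant '[{"claw":20,"linear":[0.6,0,25],"rotation":[0,0,0]},{"claw":20,"linear":[0.6,0,50],"rotation":[0,0,0]},{"claw":20,"linear":[0.6,0,58],"rotation":[0,0,0]},{"claw":20,"linear":[0.6,0,58],"rotation":[0,0,0]},{"claw":20,"linear":[0.6,0,58],"rotation":[0,0,0]}]' >/dev/null; T
for i in 1 2 3; do python3 -m pendant '[{"claw":20,"linear":[0,0,2],"rotation":[0,0,0]},{"claw":20,"linear":[0,0,4],"rotation":[0,0,0]},{"claw":20,"linear":[0,0,4],"rotation":[0,0,0]}]' >/dev/null; T; done
```

```text
t 62.92 pos [505.   73.3 144.1] yang 23.9 j6 -0.49 F [ 0.6 -0.4 -2. ] Tz 0.02 w 39.7 g 40.0
t 63.30 pos [504.1  73.7 139.1] yang 23.9 j6 -0.49 F [-0.1  0.3 -0.9] Tz -0.03 w 39.6 g 40.0
t 63.67 pos [504.   73.6 134.9] yang 23.9 j6 -0.49 F [-0.3  0.7 -1.7] Tz -0.01 w 39.5 g 40.0
t 64.05 pos [504.2  73.6 131.3] yang 23.9 j6 -0.49 F [-0.6  0.   0. ] Tz -0.03 w 39.8 g 40.0
```

In and clear of the ring. Pressing down and turning, the same way as for bottle 1.

```bash
T() { python3 -c "from h import *;tool()"; }
python3 -m pendant '[{"claw":20,"linear":[0,0,2],"rotation":[0,0,0]},{"claw":20,"linear":[0,0,4],"rotation":[0,0,0]},{"claw":20,"linear":[0,0,7],"rotation":[0,0,0]},{"claw":20,"linear":[0,0,7],"rotation":[0,0,0]},{"claw":20,"linear":[0,0,7],"rotation":[0,0,0]}]' >/dev/null; T
python3 -m pendant '[{"claw":20,"linear":[0,0,0],"rotation":[0,0,0.1]},{"claw":20,"linear":[0,0,0],"rotation":[0,0,0.2]},{"claw":20,"linear":[0,0,0],"rotation":[0,0,0.3]},{"claw":20,"linear":[0,0,0],"rotation":[0,0,0.4]},{"claw":20,"linear":[0,0,0],"rotation":[0,0,0.5]}]' >/dev/null; T
for i in 1 2; do python3 -m pendant '[{"claw":20,"linear":[0,0,0],"rotation":[0,0,0.11]},{"claw":20,"linear":[0,0,0],"rotation":[0,0,0.22]},{"claw":20,"linear":[0,0,0],"rotation":[0,0,0.33]},{"claw":20,"linear":[0,0,0],"rotation":[0,0,0.44]},{"claw":20,"linear":[0,0,0],"rotation":[0,0,0.55]}]' >/dev/null; T; done
```

```text
t 64.67 pos [504.3  73.6 125.3] yang 23.9 j6 -0.49 F [-3.8  0.3 10.9] Tz -0.00 w 39.7 g 40.0
t 65.30 pos [505.5  73.1 125.3] yang -4.9 j6 0.01 F [-0.  -2.1  7.9] Tz 0.09 w 39.9 g 40.0
t 65.92 pos [505.5  73.1 125.3] yang -36.4 j6 0.56 F [-0.6 -2.1  7.8] Tz 0.09 w 39.8 g 40.0
t 66.55 pos [505.6  73.1 125.4] yang -68.0 j6 1.11 F [-0.3 -0.4  6.8] Tz 0.09 w 39.9 g 40.0
```

```bash
T() { python3 -c "from h import *;tool()"; }
python3 -m pendant '[{"claw":20,"linear":[0,0,0],"rotation":[0,0,0.04]},{"claw":20,"linear":[0,0,0],"rotation":[0,0,0.06]}]' >/dev/null; T
python3 -m pendant '[{"claw":20,"linear":[0,0,-3],"rotation":[0,0,0]},{"claw":20,"linear":[0,0,-3],"rotation":[0,0,0]},{"claw":60,"linear":[0,0,-3],"rotation":[0,0,0]},{"claw":64,"linear":[0,0,-3],"rotation":[0,0,0]},{"claw":64,"linear":[0,0,-3],"rotation":[0,0,0]}]' >/dev/null; T
python3 -m pendant '[{"claw":64,"linear":[0,0,-30],"rotation":[0,0,0]},{"claw":64,"linear":[0,0,-80],"rotation":[0,0,0]},{"claw":64,"linear":[-50,0,-135],"rotation":[0,0,0]},{"claw":64,"linear":[-80,0,-160],"rotation":[0,0,0]},{"claw":64,"linear":[-80,0,-160],"rotation":[0,0,0]}]' >/dev/null
python3 -m pendant '[{"claw":64,"linear":[0,0,0],"rotation":[0,0,0]},{"claw":64,"linear":[0,0,0],"rotation":[0,0,0]},{"claw":64,"linear":[0,0,0],"rotation":[0,0,0]}]' >/dev/null
python3 - <<'E'
from h import *
import h
tool(); im,c=grab('wrist','w11.png'); grab('scene','scene3.png')
o=h.onz; h.onz=lambda c,u,v,z: o(c,u,v,z+93)
for x,y in [(503.8,71.3),(617.2,121.3),(567.2,235)]:
    q=proj(c,[x,y,185]); print(np.round(q)); 
    try: face('w11.png',q[0],q[1]-4)
    except Exception as e: print(e)
s,cs=load('scene3.png'); s=cv2.resize(s[130:270,150:420],(540,280))
cv2.imwrite('pics/fin.png',np.vstack([cv2.resize(im[:300],(640,300)),np.pad(s,((0,0),(0,100),(0,0)))])[:,:,::-1])
E
```

```text
t 66.80 pos [505.1  73.1 125.3] yang -71.2 j6 1.17 F [-2.9 -1.7  8.7] Tz 0.16 w 40.1 g 40.0
t 67.42 pos [503.9  73.7 126.7] yang -71.2 j6 1.17 F [ 0.2  0.1 -0.1] Tz 0.01 w 62.5 g 0.0
t 68.42 pos [428.5  48.1 285.8] yang -71.2 j6 1.09 F [ 0.2  0.2 -0.6] Tz 0.04 w 63.9 g 0.0
[326. 106.]
face ctr [503.6  73.2] size [35.  35.1] ang 18.8
[310. -93.]
OpenCV(4.12.0) /io/opencv/modules/imgproc/src/convhull.cpp:143: error: (-215:Assertion failed) total >= 0 && (depth == CV_32F || depth == CV_32S) in function 'convexHull'

[123. -73.]
OpenCV(4.12.0) /io/opencv/modules/imgproc/src/convhull.cpp:143: error: (-215:Assertion failed) total >= 0 && (depth == CV_32F || depth == CV_32S) in function 'convexHull'
```

View pics/fin.png

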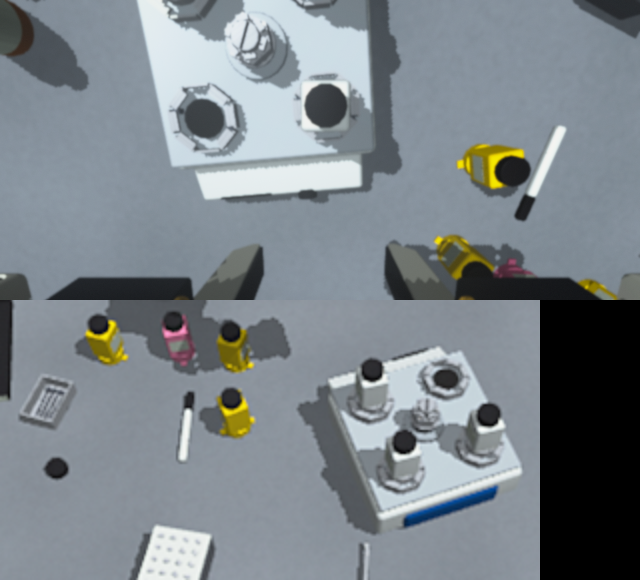

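The final views show three white bottles upright in their sockets, none left on the bench, and the bystanders where they were. Handing in.

```bash
python3 -c "
from cell import workorder
print(workorder.sign_off())"
```

```text
the job is handed in; nothing more can be done
None
```

The job is handed in, but sign-off returned no verdict: the castle nut is seated with a slot on the cotter line to within about 1°, and all three white bottles are turned to their stops in sockets. I overshot the nut by one slot at first, backed it right off and re-tightened it.

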